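# Stow jars and grips in the lift-up locker

## Task

Put away all the jars and machine grips that stand loose on the bench in the small grey locker: lift its door until the stay holds it up by itself, slacken the clamp knob, pull the tray right out, and set every jar (upright) and every grip tube (lying flat) on the tray floor. Then push the tray fully home, tighten the clamp knob again, and only then press the button on the stay housing so that the door sinks shut. Leave the marker, the needle packet and the tape roll where they lie.

Things in the scene. Friction and masses are not known exactly. Their poses are not given: they have to be found in the camera images.
- door (a joint): the locker's lift-up door, rad: 0 shut (it slopes 50 degrees from level), growing as it is lifted, 1.31 = level, upper stop 2.33. Lifted past about 2.21 and let go, it settles on its stay at about 2.18 and stays up (the catch snaps in by itself, so lift to about 2.29). Lifted less far it sinks shut. The door is damped: after release it sinks shut in about 4 s. It weighs 0.3 kg (under 3 N at the pull)
- door_hinge (a point): middle of the door's hinge line, 130 mm above the bench; point x points away from the door into the locker (horizontal), y along the hinge, z up. The shut door reaches from here down to the front (-x). The locker (264 mm wide between its side walls, 145 mm high, fixed during a run, its place and yaw vary) stands under it: walls at y = +-130 mm, door 256 mm wide and 115 mm long
- door_pull (a point): centre of the pull at the middle of the door's free edge: a dark bar 18 mm thick, 28 mm long along the hinge line, which moves with the door on an arc of 135.5 mm radius about the hinge line. Pinch it on its two ends (fingers closing along the hinge line, 28 mm): then it can turn between the fingers while a downward tool follows the arc. At door = 0 it lies 96 mm in front of (point -x of) door_hinge and 34 mm above the bench; at the stay it is about 260 mm above the bench
- stay_button (a joint): round black button, 26 mm across, on the low front step of the stay housing right of the door (housing 92 mm wide; its step is 85 mm high and reaches 30 to 90 mm in front of the hinge line, the part behind it is 166 mm high); value = how far it is pressed, m: 0 out, 0.015 fully down. Sprung, 2.4 N to start and 5.4 N at the bottom. Pressed more than 0.011 it frees the stay and the door sinks by itself; hold it about 1.5 s, until the door has dropped below 1.8, then let go
- button_top (a point): centre of the button's top face, 105 mm above the bench (20 mm above the step), 69 mm to the right of the door's edge; press straight down
- tray (a joint): pull-out tray, m: 0 fully home, 0.14 fully out towards the robot (along -x of door_hinge); friction about 1.2 N, stays where it is left. Blocked while the clamp knob is tight
- tray_floor (a point): centre of the tray's floor (top of the floor, 12 mm above the bench); moves with the tray; its x points into the locker, y to the left along the hinge, z up. The clear floor measures 147 mm in x and 236 mm in y with a rim 8 mm high all round; things anywhere on it clear the shut door if they are no taller than 55 mm. With the tray out, the floor's centre is 118 mm in front of the hinge line
- tray_post (a point): the tray's pull: an upright dark post 16 mm in diameter (knob of 22 mm on top) on the tray's front ledge, in front of the right half of the door; this point is on its axis, 45 mm above the bench; the post's top is at 68 mm, the ledge under it at 14 mm
- clamp_knob (a joint): clamp knob, vertical axis, rad: 0 tight (its bar lies crosswise, along door_hinge y), 1.4 fully slack (bar nearly fore-and-aft); slacken anticlockwise seen from above, tighten clockwise. Its bolt drops in front of a tab of the tray: it frees the tray above about 1.1; it can be tightened only with the tray within 4 mm of home. Friction 0.05 N m, stays where it is left
- clamp_grip (a point): grip point of the clamp knob, on its axis, 78 mm above the bench: a black bar 50 mm long, 13 mm thick, 30 mm high (61 to 91 mm above the bench), on a steel bracket left of the tray's front (bracket top 40 mm above the bench). The bar lies along this point's own y, which turns with it
- jar_tall_mid (a point): centre (half-way up) of a screw-lid jar, 63 mm in diameter, 55 mm high, to be stowed if present
- jar_low_mid (a point): centre (half-way up) of a screw-lid jar, 59 mm in diameter, 50 mm high, to be stowed if present
- grip_pale_mid (a point): centre of a pale steel machine grip (ribbed tube lying flat), 21 x 62 x 21 mm, long along its y; to be stowed if present
- grip_dark_mid (a point): centre of a dark machine grip (ribbed tube lying flat), 21 x 62 x 21 mm, long along its y; to be stowed if present
- jar_tall: the same jar, origin at the centre of its underside
- jar_low: the same jar, origin at the centre of its underside
- grip_pale: the same grip, origin at the centre of its underside
- grip_dark: the same grip, origin at the centre of its underside
- locker: the whole locker with door, tray, knob and housing; origin on the bench, straight below door_hinge
- marker: felt marker, 135 mm long, lying on the bench; leave it alone
- needle_packet: flat packet, 98 x 42 x 10 mm, lying on the bench; leave it alone
- tape_roll: roll of tape, 66 mm across, 16 mm high, lying flat; leave it alone
There are look-alikes about, which are no part of the job. Leave any pink look-alike of the jar_tall alone.

How it is judged:
On the way, in this order (a step that is already met when the one before it is completed fails the run):
1. the door is up on its stay with nobody holding it (value of joint door above 2.1 rad and contact force between each of the arm, the fingers and locker below 0.1 N), for 0.4 s.
2. the tray is slackened and pulled right out under the raised door (value of joint door above 2.1 rad and value of joint tray above 0.12 m), for 0.2 s.
3. every jar and grip present is on the tray, the tray is home and clamped, and the door is still up (value of joint door above 2.1 rad and value of joint tray below 0.008 m and value of joint clamp_knob below 0.2 rad and x of jar_tall_mid in the frame of tray_floor between -0.075 and 0.075 m and y of jar_tall_mid in the frame of tray_floor between -0.118 and 0.118 m and z of jar_tall_mid in the frame of tray_floor between 0.0215 and 0.0335 m and angle between each of jar_tall_mid, jar_low_mid's own z axis and vertical below 0.15 rad and linear speed of each of jar_tall, jar_low, grip_pale, grip_dark below 0.03 m/s and x of jar_low_mid in the frame of tray_floor between -0.075 and 0.075 m and y of jar_low_mid in the frame of tray_floor between -0.118 and 0.118 m and z of jar_low_mid in the frame of tray_floor between 0.019 and 0.031 m and x of grip_pale_mid in the frame of tray_floor between -0.075 and 0.075 m and y of grip_pale_mid in the frame of tray_floor between -0.118 and 0.118 m and z of grip_pale_mid in the frame of tray_floor between 0.0045 and 0.0165 m and x of grip_dark_mid in the frame of tray_floor between -0.075 and 0.075 m and y of grip_dark_mid in the frame of tray_floor between -0.118 and 0.118 m and z of grip_dark_mid in the frame of tray_floor between 0.0045 and 0.0165 m), for 0.3 s.
4. the stay button is pressed (value of joint stay_button above 0.005 m), for 0.05 s.
At the end, for the whole second after the job is handed in: door shut (within 0.06 rad), tray home (within 8 mm), knob tight (within 0.2 rad), every jar and grip present at rest on the tray floor inside its rim (centre within 75 mm in x and 118 mm in y of the floor centre), jars upright (within 0.15 rad), grips lying flat (value of joint door below 0.06 rad and value of joint tray below 0.008 m and value of joint clamp_knob below 0.2 rad and x of jar_tall_mid in the frame of tray_floor between -0.075 and 0.075 m and y of jar_tall_mid in the frame of tray_floor between -0.118 and 0.118 m and z of jar_tall_mid in the frame of tray_floor between 0.0215 and 0.0335 m and angle between each of jar_tall_mid, jar_low_mid's own z axis and vertical below 0.15 rad and linear speed of each of jar_tall, jar_low, grip_pale, grip_dark below 0.03 m/s and x of jar_low_mid in the frame of tray_floor between -0.075 and 0.075 m and y of jar_low_mid in the frame of tray_floor between -0.118 and 0.118 m and z of jar_low_mid in the frame of tray_floor between 0.019 and 0.031 m and x of grip_pale_mid in the frame of tray_floor between -0.075 and 0.075 m and y of grip_pale_mid in the frame of tray_floor between -0.118 and 0.118 m and z of grip_pale_mid in the frame of tray_floor between 0.0045 and 0.0165 m and x of grip_dark_mid in the frame of tray_floor between -0.075 and 0.075 m and y of grip_dark_mid in the frame of tray_floor between -0.118 and 0.118 m and z of grip_dark_mid in the frame of tray_floor between 0.0045 and 0.0165 m); the robot touches nothing.
It fails at once if the marker is moved more than 30 mm (distance of marker from where it was at the start of the episode above 0.03 m).
It fails at once if the needle packet is moved more than 30 mm (distance of needle_packet from where it was at the start of the episode above 0.03 m).
It fails at once if the tape roll is moved more than 30 mm (distance of tape_roll from where it was at the start of the episode above 0.03 m).
Of jar_tall, jar_low, grip_pale, grip_dark only 2 to 4 are there at a start; the rules pass over those that are not, and their reading is None.
At some moment in a run one of jar_tall, jar_low, grip_pale, grip_dark may be knocked a few centimetres aside while the robot is not near it.
It also fails if it takes over 210 s, if anything falls off the work surface, if the arm or the gripper's body presses on something with over 40 N, if the wrist force passes 120 N, or if a joint passes its speed limit or range.

## Robot

A 6-joint arm with a two-finger parallel gripper is mounted at the origin on a cart in front of the work surface, level with it; the furniture and walls round the work are solid. World frame = base frame: x ahead of the robot, y to its left, z up, the work surface at z = 0. Lengths are in m, angles in rad, forces in N, time in s.
With the tool pointing down it reaches from about 0.35 to 0.925 m from the base axis. Payload 6.4 kg.
Tool frame: the origin (TCP) lies at the very end of the fingers, on their centre line; the grasp point (between the pads) lies 19 mm behind it; z points along the fingers, y is the direction in which the jaws open and shut (so a half turn about z gives the same grasp; the last joint's range is limited). The gripper opens to 85 mm and grips with 20 to 120 N. Pads are 22 mm wide; open, the fingers measure 114 mm over their backs; the gripper's body (76 mm by 85 mm) begins 54 mm behind the grasp point. The pads swing forward as they close: fully open they stand 13 mm farther back than shut.
Start: joints at [-1.362, 0.245, 1.558, -0, 1.339, -0.174], TCP at [0.243, -0.603, 0.231] pointing down, gripper open.
Joint ranges: [-3.13, 3.13], [-1.02, 2.26], [0.13, 2.54], [-0.95, 4.09], [0.21, 2.88], [-2.74, 2.74]. Speed limits (rad/s): [2.57, 2.57, 3.14, 3.14, 3.14, 3.14].

## Interface

Orientations are given as a unit quaternion [x, y, z, w].
In Python, from plant import ctrl gives the robot as it stands. The module is installed in compiled form; this text tells all that it offers.
- The arm moves only by the shell command python3 -m creep 'ROWS' [FORCE]. ROWS is text: rows parted by semicolons, each of 7 numbers parted by spaces: the shift along the tool's x, y, z in m, then the turn, a rotation vector about the tool's x, y, z in rad, then the gripper's target within -1 to 1 (fully open at 1, half-way at 0, shut at -1). In form: dx dy dz ax ay az fingers; .... A call has 1 to 10 rows; each row is the pose to reach, as a shift and turn from the pose commanded when the call began, along the tool's axes at that moment; what a row does not reach only later rows make up. A row lasts 1/8 s, in which the tool goes at most 62.5 mm and 10.7 degrees, less where a joint would pass 70% of its speed; a pose out of reach is approached as far as the arm can. A call with a gripper value outside its range is refused whole. The fingers move at their own pace and stop on an object; FORCE is the grip in N (left out, the last holds). Time passes only in rows, so rows that repeat a pose let the fingers close. It gives the time, the measured TCP pose, the force and the opening at its end, in the units of the state.
- ctrl.get_state(): the state, without advancing time (a new reading comes with each control period).
- ctrl.grab_frame(name): name is "side" or "top" or "wrist"; returns a dict with "color" (480x640x3 uint8, blue, green, red), "mtx" (3x3 intrinsics, pixels), "extrinsics" (4x4, takes a point from world to camera coordinates). Camera axes: x right, y down, z forward; pixel columns grow to the right and rows downward; lengths in m; the calibration is good to about 2 mm. The wrist camera is an equidistant fisheye: a pixel r from the principal point sees the ray r / f radians off the axis. A picture is of the moment at which its call begins. There is no depth.
- ctrl.close_job(): hands the job in, once; it reports no verdict.
Trained networks look in a picture, given as the dict that the camera call returned (one of the last four; its "shot" number tells which), for a name from the list of things; names that differ only in an ending like _2 or _b are one class to them, and where a whole thing is asked for, a point or a joint stands for the part that bears it (a point fixed in the world has none). Each returns a list of dicts, best first, with "score" (0 to 1); they miss things now and then, are a little off and sometimes report something else, mostly with a low value. They report only what shows in the picture. A call takes as long as a camera call. They do not tell look-alikes from the thing itself.
- ctrl.silhouettes(picture, thing): "pixels" (480x640 bool, what is visible of it) and "extent" ([centre column, centre row, width, height] in pixels, round what is visible of it).
The state is a dict: "time": time; "joint_positions": joint angles; "qd": joint speeds; "joint_efforts": joint torques, N m; "tool_pos": TCP position; "tcp_rot": TCP orientation; "contact_force": force on the tool from outside, world axes, zero at the start; "torque": the same for the moment, N m; "opening": opening from 0.0 (shut) to 1.0 (fully open).
Only numpy, scipy, OpenCV 4.12 (cv2) and the standard library are available. Lean on these libraries where they do the work, as an engineer would, in place of code of your own. Each camera call takes 0.05 s, during which the arm holds its last target.

## Working session

There is one attempt and no reset: what is moved stays moved. The work goes in short steps, Python scripts to look and compute and a shell command to move; the robot and the scene stay as the last step left them, time stands still between calls to the robot, and variables do not carry over. Pictures are saved under pics/ and viewed, and the job is handed in when it is done.

```bash
mkdir -p pics; ls
python3 - <<'E'
from plant import ctrl
import cv2
s=ctrl.get_state()
print({k:(v if not hasattr(v,'round') else v) for k,v in s.items()})
for n in ["side","top","wrist"]:
    p=ctrl.grab_frame(n); cv2.imwrite(f"pics/{n}0.png",p["color"]); print(n,p["mtx"],p["extrinsics"],p.keys())
E
```

```text
pics
{'time': 0.0, 'joint_positions': array([-1.36211245e+00,  2.45790134e-01,  1.55903638e+00,  2.69391356e-05,
        1.33870138e+00, -1.74094741e-01]), 'qd': array([ 2.04095432e-04, -9.69180327e-05, -1.25870745e-03, -1.19904481e-03,
        4.07963956e-04,  5.85710436e-04]), 'joint_efforts': array([-1.06811542e-03, -4.29517758e+01, -3.26125181e+01, -1.29490513e-04,
        5.38878579e-03,  1.41077217e-05]), 'tool_pos': array([ 0.24267063, -0.60239211,  0.23018361]), 'tcp_rot': array([ 9.81741036e-01,  1.90219877e-01, -3.63026063e-06, -9.67699842e-04]), 'contact_force': array([-0.17297389,  0.06485225,  0.28868807]), 'torque': array([ 0.00092502, -0.03852621,  0.02866601]), 'opening': 0.9973018328710923}
side [[433.94054091   0.         325.90383941]
 [  0.         433.94054091 235.57867095]
 [  0.           0.           1.        ]] [[-0.93393336 -0.35714979  0.01457742  0.45993152]
 [-0.20044524  0.48951865 -0.84864197  0.20562247]
 [ 0.29595639 -0.79549702 -0.52876677  1.16831524]
 [ 0.          0.          0.          1.        ]] dict_keys(['color', 'mtx', 'extrinsics', 'shot'])
top [[592.58342436   0.         324.60298532]
 [  0.         592.58342436 239.6973931 ]
 [  0.           0.           1.        ]] [[-0.02445862 -0.99969953  0.00162197 -0.01631872]
 [-0.99342157  0.0241234  -0.11194488  0.500992  ]
 [ 0.11187211 -0.00434932 -0.99371309  1.40112648]
 [ 0.          0.          0.          1.        ]] dict_keys(['color', 'mtx', 'extrinsics', 'shot'])
wrist [[371.64829954   0.         306.79265075]
 [  0.         371.64829954 242.57746009]
 [  0.           0.           1.        ]] [[ 0.37392118 -0.9274598  -0.00112544 -0.64932466]
 [-0.88563653 -0.35741919  0.29647843 -0.03898976]
 [-0.27537408 -0.10986283 -0.95503889  0.3788332 ]
 [ 0.          0.          0.          1.        ]] dict_keys(['color', 'mtx', 'extrinsics', 'shot'])
```

View pics/top0.png

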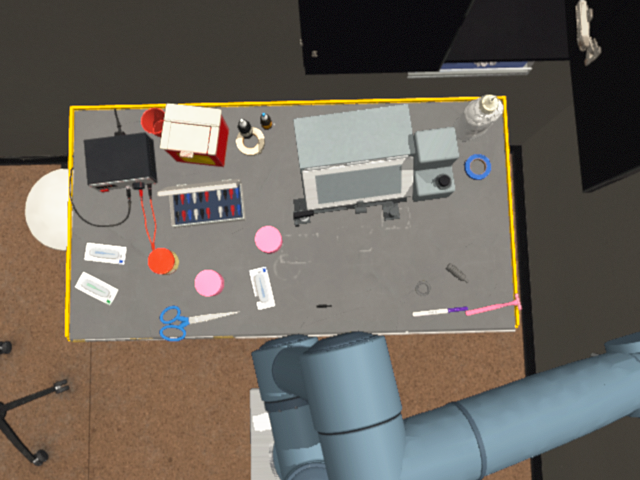

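View pics/side0.png

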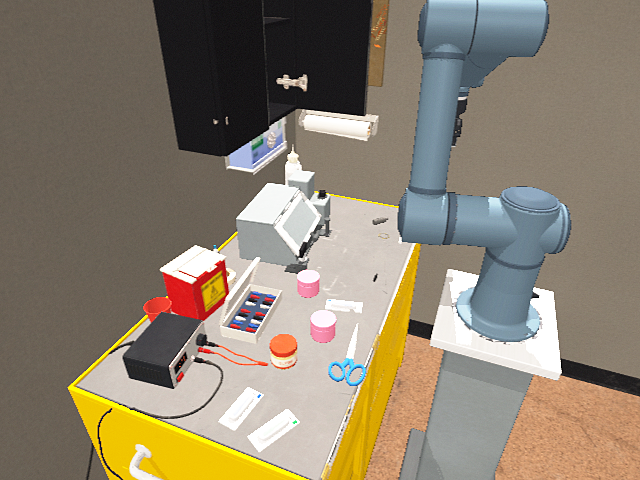

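```bash
cat > h.py <<'E'
import numpy as np, cv2
from plant import ctrl
from scipy.spatial.transform import Rotation as R
def ray(p,u,v,fish=False):
    K=p["mtx"];E=p["extrinsics"]
    x=(u-K[0,2])/K[0,0];y=(v-K[1,2])/K[1,1]
    if fish:
        r=np.hypot(x,y); d=np.array([np.sin(r)*x/max(r,1e-9),np.sin(r)*y/max(r,1e-9),np.cos(r)])
    else: d=np.array([x,y,1.])
    Rm=E[:3,:3]; return -Rm.T@E[:3,3], Rm.T@d
def at(p,u,v,z,fish=False):
    o,d=ray(p,u,v,fish); return o+d*(z-o[2])/d[2]
def proj(p,X,fish=False):
    K=p["mtx"];E=p["extrinsics"];c=E[:3,:3]@np.asarray(X)+E[:3,3]
    if fish:
        n=np.hypot(c[0],c[1]);t=np.arctan2(n,c[2]);x,y=c[0]/n*t,c[1]/n*t
    else: x,y=c[0]/c[2],c[1]/c[2]
    return np.array([K[0,0]*x+K[0,2],K[1,1]*y+K[1,2]])
def rows(target,yaw=None):
    """shift in tool axes from current pose to world target"""
    s=ctrl.get_state();q=R.from_quat(s["tcp_rot"])
    return q.inv().apply(np.asarray(target)-s["tool_pos"])
E
python3 - <<'E'
from h import *
for n in ["top","side"]:
    p=ctrl.grab_frame(n)
    for t in ["jar_tall","jar_low","grip_pale","grip_dark","door","door_pull","stay_button","tray","tray_post","clamp_knob","clamp_grip","locker","marker","needle_packet","tape_roll"]:
        try:
            r=ctrl.silhouettes(p,t)
            print(n,t,[(round(d["score"],2),np.round(d["extent"]).astype(int).tolist(),int(d["pixels"].sum())) for d in r[:5]])
        except Exception as e: print(t,e)
p=ctrl.grab_frame("top");c=p["color"]
cv2.imwrite("pics/topA.png",cv2.resize(c[210:330,60:270],None,fx=3.8,fy=3.8,interpolation=cv2.INTER_CUBIC))
cv2.imwrite("pics/topB.png",cv2.resize(c[90:330,270:525],None,fx=2.5,fy=2.5,interpolation=cv2.INTER_CUBIC))
p=ctrl.grab_frame("side");c=p["color"]
cv2.imwrite("pics/sideA.png",cv2.resize(c[170:400,180:440],None,fx=2.5,fy=2.5,interpolation=cv2.INTER_CUBIC))
E
```

```text
top jar_tall [(0.98, [162, 260, 27, 23], 632), (0.89, [208, 284, 27, 25], 621), (0.74, [269, 241, 29, 24], 576)]
top jar_low []
top grip_pale [(0.25, [458, 272, 21, 18], 183)]
top grip_dark [(0.54, [459, 272, 19, 19], 153)]
top door [(0.73, [357, 186, 109, 59], 4300), (0.17, [304, 216, 20, 15], 153)]
top door_pull [(0.88, [356, 185, 108, 58], 4331)]
top stay_button [(0.64, [165, 260, 25, 26], 666), (0.61, [444, 182, 11, 14], 115)]
top tray [(0.65, [350, 210, 110, 20], 656)]
top tray_post [(0.61, [352, 208, 113, 18], 648)]
top clamp_knob [(0.47, [303, 218, 20, 11], 155)]
top clamp_grip [(0.7, [304, 216, 22, 12], 156), (0.53, [163, 262, 29, 24], 681)]
top locker [(0.64, [376, 165, 165, 120], 14489)]
top marker [(0.61, [441, 309, 56, 14], 246)]
top needle_packet [(0.76, [263, 288, 18, 40], 641), (0.23, [478, 169, 29, 26], 410)]
top tape_roll [(0.94, [479, 169, 26, 24], 417), (0.33, [260, 288, 24, 40], 658)]
side jar_tall [(0.89, [283, 350, 27, 35], 796), (0.8, [307, 284, 21, 23], 551), (0.66, [323, 326, 26, 33], 716)]
side jar_low [(0.39, [309, 241, 41, 49], 320)]
side grip_pale []
side grip_dark [(0.58, [302, 253, 9, 22], 108)]
side door [(0.9, [298, 223, 44, 67], 1599)]
side door_pull [(0.68, [296, 225, 44, 62], 1533), (0.42, [282, 350, 31, 34], 859)]
side stay_button [(0.59, [324, 195, 8, 7], 34)]
side tray [(0.8, [310, 241, 41, 50], 285)]
side tray_post [(0.57, [311, 242, 40, 50], 233)]
side clamp_knob [(0.58, [301, 251, 12, 26], 133), (0.27, [343, 309, 33, 10], 348)]
side clamp_grip [(0.43, [303, 252, 11, 20], 153)]
side locker [(0.66, [283, 224, 98, 103], 6634), (0.48, [281, 350, 29, 32], 824)]
side marker [(0.65, [282, 220, 97, 106], 6598)]
side needle_packet [(0.72, [344, 306, 36, 13], 375), (0.33, [310, 243, 40, 53], 293)]
side tape_roll []
```

```bash
ls pics
```

```text
side0.png
sideA.png
top0.png
topA.png
topB.png
wrist0.png
```

View pics/topA.png

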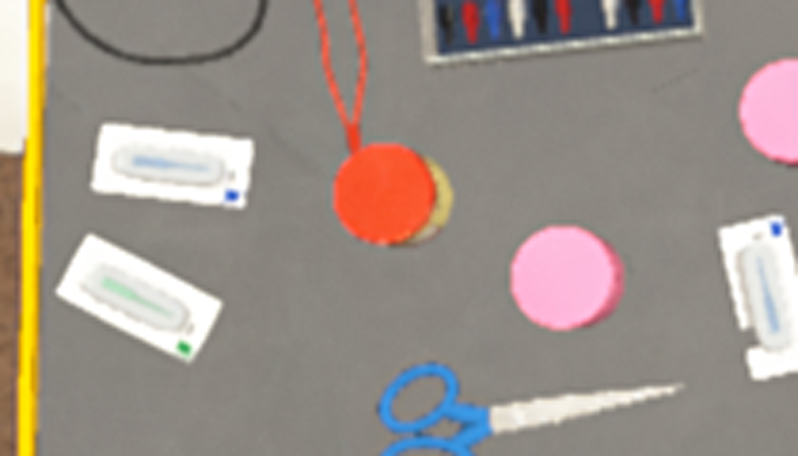

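View pics/topB.png

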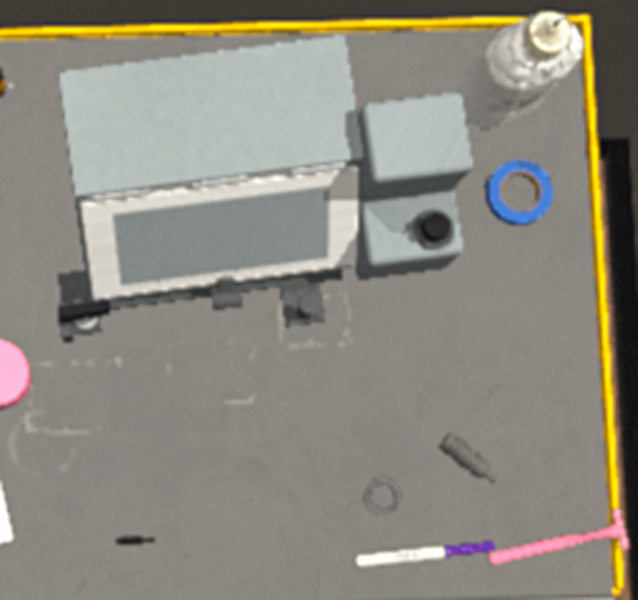

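View pics/sideA.png

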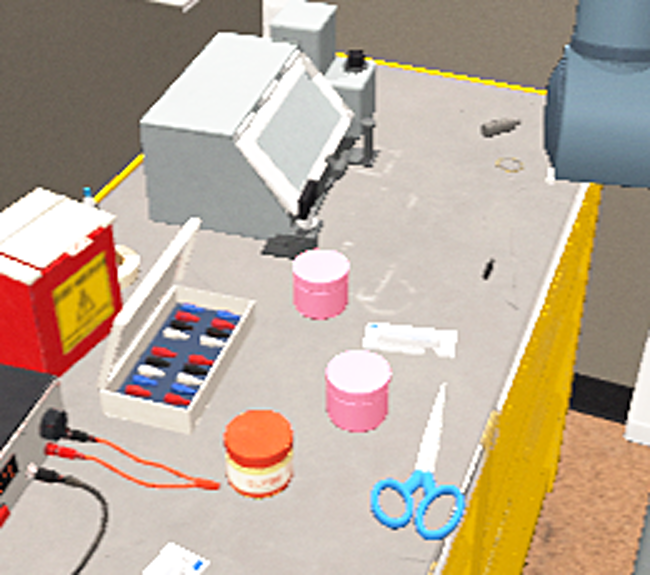

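View pics/wrist0.png

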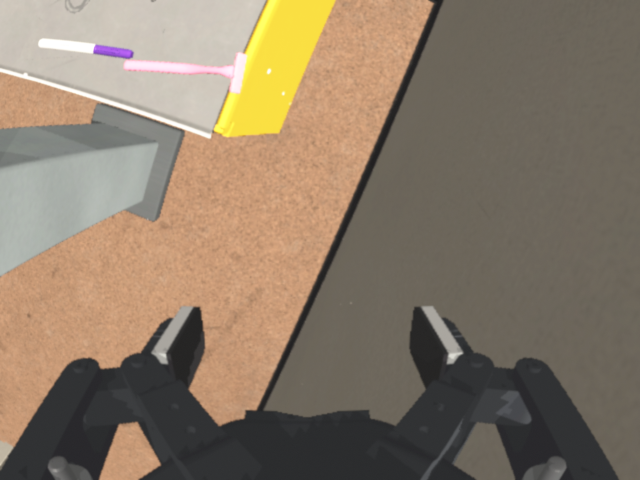

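Run:
```python
from h import *
p=ctrl.grab_frame("top");c=p["color"]; s=ctrl.grab_frame("side")
hsv=cv2.cvtColor(c,cv2.COLOR_BGR2HSV)
for d in ctrl.silhouettes(p,"jar_tall"):
    u,v,w,h=d["extent"]
    # lid bright region
    m=d["pixels"]; cc=c[m]; 
    print(d["extent"].__class__, np.round([u,v,w,h]), [np.round(at(p,u,v,z)[:2],3) for z in(0.0275,.055)])
    L=at(p,u-w/2,v,.055);Rr=at(p,u+w/2,v,.055);print(" width",np.linalg.norm(L-Rr)*1000,'h',np.linalg.norm(at(p,u,v-h/2,.055)-at(p,u,v+h/2,.055))*1000)
def lid(c,p,box,lo,hi):
    x0,y0,x1,y1=box; hs=cv2.cvtColor(c[y0:y1,x0:x1],cv2.COLOR_BGR2HSV)
    print(box, hs.reshape(-1,3)[np.argsort(-hs.reshape(-1,3)[:,1].astype(int))[:3]])
    m=cv2.inRange(hs,lo,hi); n,l,st,ce=cv2.connectedComponentsWithStats(m); i=1+np.argmax(st[1:,4]); print(st[i],ce[i]+[x0,y0], 2*np.sqrt(st[i,4]/np.pi))
    return ce[i]+[x0,y0]
for box in[(145,245,182,280),(190,265,228,302),(250,222,286,258)]:
    print(c[ (box[1]+box[3])//2,(box[0]+box[2])//2])
    q=cv2.cvtColor(c,cv2.COLOR_BGR2HSV)[(box[1]+box[3])//2,(box[0]+box[2])//2].astype(int)
    ce=lid(c,p,box,np.clip(q-[6,40,12],0,255),np.clip(q+[6,40,20],0,255))
    for z in(.05,.055):print(at(p,*ce,z))
    print('mm/px',1000*np.linalg.norm(at(p,ce[0],ce[1],.055)-at(p,ce[0]+1,ce[1],.055)))
d=ctrl.silhouettes(p,"grip_dark")[0]; print(d["extent"],d["score"])
ys,xs=np.nonzero(d["pixels"]);P=np.array([at(p,x,y,.01)[:2] for x,y in zip(xs,ys)]);cen=P.mean(0);w,V=np.linalg.eigh(np.cov((P-cen).T));print(cen,np.sqrt(w*12),V[:,1])
pr=(P-cen)@V;print(np.ptp(pr,axis=0))
cv2.imwrite("pics/gr.png",cv2.resize(c[250:320,400:525],None,fx=6,fy=6,interpolation=cv2.INTER_CUBIC))
cc=s["color"];cv2.imwrite("pics/grs.png",cv2.resize(cc[200:245,360:400],None,fx=10,fy=10,interpolation=cv2.INTER_CUBIC))
```

```text
<class 'list'> [209. 283.  26.  26.] [array([0.403, 0.251]), array([0.402, 0.246])]
 width 61.453764012328506 h 61.607281930640255
<class 'list'> [270. 239.  27.  28.] [array([0.505, 0.104]), array([0.502, 0.102])]
 width 64.11527678380081 h 65.7324570449459
<class 'list'> [163. 262.  26.  21.] [array([0.456, 0.361]), array([0.454, 0.354])]
 width 60.269812921855674 h 49.824893017360175
[ 43  83 250]
(145, 245, 182, 280) [[  5 224 235]
 [  5 220 235]
 [  5 220 234]]
[  3   4  26  25 505] [160.2970297  260.51683168] 25.357168021907675
[0.45789406 0.36115405 0.05      ]
[0.45747451 0.35978302 0.055     ]
mm/px 2.354879761720482
[219 184 254]
(190, 265, 228, 302) [[173 129 190]
 [173 128 208]
 [173 127 219]]
[  5   5  27  26 536] [207.49626866 282.38619403] 26.123866405607867
[0.40354451 0.24974688 0.05      ]
[0.40331928 0.24877417 0.055     ]
mm/px 2.345781610808391
[219 185 254]
(250, 222, 286, 258) [[173 129 172]
 [173 128 211]
 [174 127 207]]
[  5   4  26  26 516] [267.72868217 238.53682171] 25.631847476983474
[0.50403697 0.10654085 0.05      ]
[0.50345243 0.10608016 0.055     ]
mm/px 2.3661127707746004
[457.6, 271.5, 22.2, 20.3] 0.69
[ 0.41660925 -0.34436599] [0.02216111 0.05492592] [0.65407264 0.75643175]
[0.02459444 0.06146406]
```

View pics/gr.png

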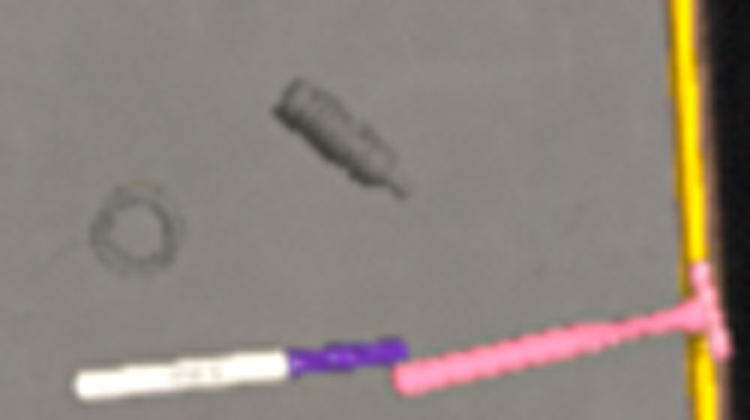

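View pics/grs.png

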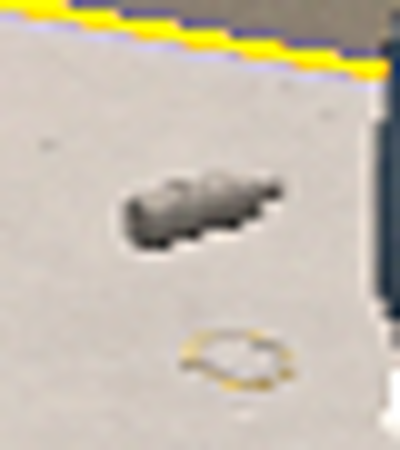

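Run:
```python
from h import *
p=ctrl.grab_frame("top");c=p["color"]
for nm,u,v,z in[("hL",302,169,.13),("hR",412.8,155,.13),("pull",360.5,207.5,.034),("button",443,181.5,.105),("post",390.5,211,.06),("knob",303,213.5,.085)]:
    print(nm,np.round(at(p,u,v,z),4))
d=[x for x in ctrl.silhouettes(p,"stay_button") if x["extent"][0]>400];print(d[0]["extent"] if d else 0)
cv2.imwrite("pics/lk.png",cv2.resize(c[140:235,285:465],None,fx=4.4,fy=4.4,interpolation=cv2.INTER_CUBIC))
```

```text
hL [0.6516 0.0193 0.13  ]
hR [ 0.6781 -0.2335  0.13  ]
pull [ 0.576  -0.1171  0.034 ]
button [ 0.6203 -0.3046  0.105 ]
post [ 0.5615 -0.1863  0.06  ]
knob [0.5566 0.0205 0.085 ]
[444.5, 181.6, 12.4, 8.8]
```

View pics/lk.png

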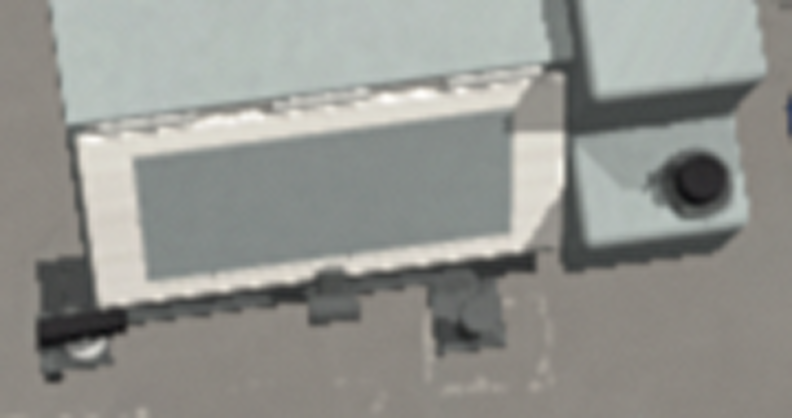

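Run:
```python
from h import *
print(rows((.48,-.12,.33)))
```

```text
[ 0.40044957 -0.35940044 -0.09870869]
```

```bash
python3 -m creep '0.04 -0.036 -0.03 0 0 0 1;0.08 -0.072 -0.06 0 0 0 1;0.12 -0.11 -0.1 0 0 0.1 1;0.16 -0.145 -0.1 0 0 0.2 1;0.2 -0.18 -0.1 0 0 0.278 1;0.24 -0.216 -0.1 0 0 0.278 1;0.28 -0.25 -0.1 0 0 0.278 1;0.32 -0.29 -0.1 0 0 0.278 1;0.36 -0.325 -0.1 0 0 0.278 1;0.4 -0.36 -0.1 0 0 0.278 1' 40
python3 - <<'E'
from h import *
p=ctrl.grab_frame("wrist");cv2.imwrite("pics/w1.png",p["color"])
E=p["extrinsics"];print(-E[:3,:3].T@E[:3,3],E[2,:3])
s=ctrl.get_state();print(s["tool_pos"],R.from_quat(s["tcp_rot"]).as_matrix().round(3))
E
```

```text
time: 3.4
tool_pos: [0.4799, -0.1179, 0.3316]
tcp_rot: [0.999, 0.052, 0.0, 0.0]
contact_force: [-0.6, -0.4, -0.4]
opening: 1.001
[ 0.55470083 -0.11008404  0.47401673] [-0.29408726 -0.03214561 -0.95523785]
[ 0.48154305 -0.11310079  0.33162715] [[ 0.994  0.11   0.002]
 [ 0.11  -0.994  0.003]
 [ 0.003 -0.003 -1.   ]]
```

View pics/w1.png

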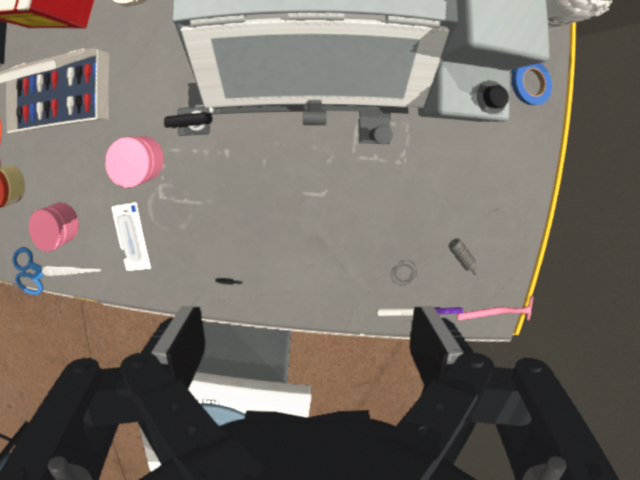

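Run:
```python
from h import *
p=ctrl.grab_frame("wrist");c=p["color"];cv2.imwrite("pics/w1b.png",cv2.resize(c[0:160,150:540],None,fx=2.05,fy=2.05,interpolation=cv2.INTER_CUBIC))
for n,t in [("stay_button",.105),("clamp_knob",.091),("tray_post",.068),("door_pull",.034),("door",.08),("tray",.02)]:
    for d in ctrl.silhouettes(p,n)[:2]:
        print(n,round(d["score"],2),np.round(d["extent"],1),np.round(at(p,d["extent"][0],d["extent"][1],t,True),4))
```

```text
stay_button 0.72 [498.9  98.8  27.   24.7] [ 0.6248 -0.3024  0.105 ]
clamp_knob 0.59 [194.4 122.   49.4  19.2] [0.5567 0.0137 0.091 ]
door_pull 0.56 [322.9  77.  265.5 106.3] [ 0.6229 -0.1157  0.034 ]
door 0.6 [535.8  89.2  38.7  40.3] [ 0.6542 -0.366   0.08  ]
door 0.56 [321.8  74.9 261.5 110.1] [ 0.618  -0.1132  0.08  ]
tray 0.78 [308.1  79.3 211.4 135.5] [ 0.6201 -0.0987  0.02  ]
```

View pics/w1b.png

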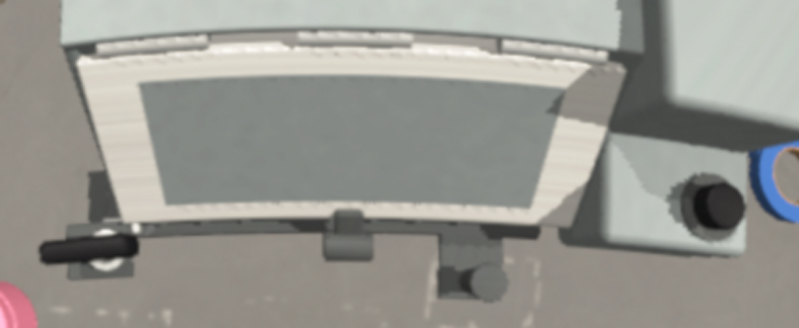

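Run:
```python
from h import *
p=ctrl.grab_frame("wrist")
c=lambda x,y:(150+x/2.05,y/2.05)
P={n:at(p,*c(x,y),z,True) for n,x,y,z in[("pull",348,245,.038),("button",719,206,.105),("post",487,283,.068),("knob",88,247,.091),("hL",80,60,.133),("hR",622,68,.133)]}
for k,v in P.items():print(k,v.round(4))
from scipy.optimize import least_squares
mod={"pull":(-.096,0),"button":(-.060,-.197),"hL":(0,.128),"hR":(0,-.128)}
def f(q):
    C,S=np.cos(q[2]),np.sin(q[2])
    return np.concatenate([np.array([q[0]+C*a-S*b,q[1]+S*a+C*b])-P[k][:2] for k,(a,b) in mod.items()])
r=least_squares(f,[.665,-.107,.1]);print(r.x,f(r.x).round(4))
q=r.x;C,S=np.cos(q[2]),np.sin(q[2])
for k in P:
    d=P[k][:2]-q[:2];print(k,'local',(C*d[0]+S*d[1]).round(4),(-S*d[0]+C*d[1]).round(4))
```

```text
pull [ 0.5686 -0.1269  0.038 ]
button [ 0.619  -0.3143  0.105 ]
post [ 0.5568 -0.2019  0.068 ]
knob [0.5561 0.0062 0.091 ]
hL [0.6443 0.0063 0.133 ]
hR [ 0.6699 -0.2411  0.133 ]
[ 0.65928459 -0.11608166  0.10077381] [-0.0048  0.0011  0.0004 -0.0038  0.0021  0.005   0.0023 -0.0023]
pull local -0.0914 -0.0016
button local -0.06 -0.1932
post local -0.1106 -0.0751
knob local -0.0903 0.1321
hL local -0.0026 0.1232
hR local -0.002 -0.1255
```

Run:
```python
from h import *
for i in range(3):
    p=ctrl.grab_frame("wrist");E=p["extrinsics"];s=ctrl.get_state();print(s["time"],s["tool_pos"].round(4),(-E[:3,:3].T@E[:3,3]).round(4),s["qd"].round(3), [np.round(d["extent"],1) for d in ctrl.silhouettes(p,"stay_button")[:1]],[np.round(d["extent"],1) for d in ctrl.silhouettes(p,"clamp_knob")[:1]])
cv2.imwrite("pics/w2.png",cv2.resize(p["color"][0:160,150:540],None,fx=2.05,fy=2.05,interpolation=cv2.INTER_CUBIC))
```

```text
3.9 [ 0.4791 -0.1206  0.3313] [ 0.554  -0.1131  0.4736] [ 0.005  0.     0.001 -0.    -0.     0.001] [array([495.2,  94.8,  26.4,  26.1])] [array([185.6, 120.6,  52.6,  20.4])]
4.05 [ 0.4792 -0.1202  0.3313] [ 0.5541 -0.1127  0.4736] [ 0.005  0.002 -0.001 -0.001  0.002  0.001] [array([492.4,  93.2,  29.1,  24.3])] [array([186.9, 120.4,  48.4,  19. ])]
4.2 [ 0.4793 -0.1198  0.3313] [ 0.5542 -0.1122  0.4736] [ 0.005 -0.001 -0.    -0.001  0.002 -0.001] [array([495.4,  93.9,  26. ,  27. ])] [array([188.3, 122. ,  50.8,  17.9])]
```

View pics/w2.png

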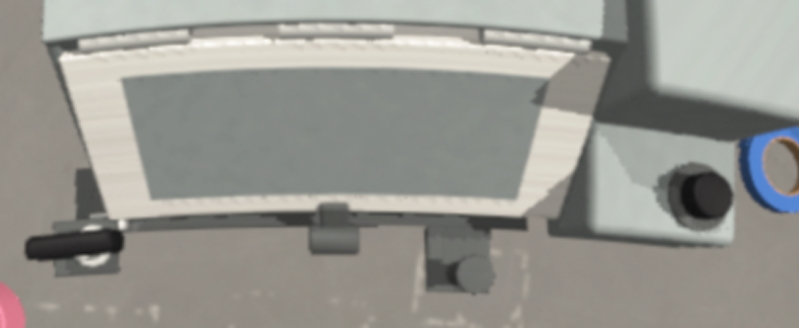

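Run:
```python
from h import *
p=ctrl.grab_frame("wrist")
c=lambda x,y:(150+x/2.05,y/2.05)
P={n:at(p,*c(x,y),z,True) for n,x,y,z in[("pull",334,238,.038),("button",706,195,.105),("post",474,272,.068),("knob",74,243,.091),("hL",62,55,.133),("hR",609,58,.133)]}
from scipy.optimize import least_squares
mod={"pull":(-.096,0),"button":(-.060,-.197),"hL":(0,.128),"hR":(0,-.128)}
def f(q):
    C,S=np.cos(q[2]),np.sin(q[2])
    return np.concatenate([np.array([q[0]+C*a-S*b,q[1]+S*a+C*b])-P[k][:2] for k,(a,b) in mod.items()])
r=least_squares(f,[.665,-.107,.1]);print(r.x,f(r.x).round(4))
q=r.x;C,S=np.cos(q[2]),np.sin(q[2])
for k in P:
    d=P[k][:2]-q[:2];print(k,P[k].round(4),'local',(C*d[0]+S*d[1]).round(4),(-S*d[0]+C*d[1]).round(4))
```

```text
[ 0.66278525 -0.10636846  0.10534617] [-0.0047  0.0009  0.0001 -0.0042  0.0022  0.0041  0.0023 -0.0008]
pull [ 0.572  -0.1174  0.038 ] local -0.0914 -0.0014
button [ 0.6237 -0.3044  0.105 ] local -0.0597 -0.1928
post [ 0.5622 -0.1929  0.068 ] local -0.1091 -0.0754
knob [0.558  0.0152 0.091 ] local -0.0914 0.1319
hL [0.6471 0.0168 0.133 ] local -0.0027 0.1242
hR [ 0.6739 -0.2328  0.133 ] local -0.0022 -0.1269
```

```bash
python3 -m creep '0.03 0.002 0.05 0 0 0 0.3;0.06 0.004 0.1 0 0 0 0.3;0.0905 0.0067 0.15 0 0 0 0.3;0.0905 0.0067 0.2 0 0 0 0.3;0.0905 0.0067 0.22 0 0 0 0.3;0.0905 0.0067 0.22 0 0 0 0.3;0.0905 0.0067 0.22 0 0 0 0.3;0.0905 0.0067 0.22 0 0 0 0.3' 40
python3 - <<'E'
from h import *
p=ctrl.grab_frame("wrist");cv2.imwrite("pics/w3.png",p["color"])
s=ctrl.get_state();print(s["tool_pos"],R.from_quat(s["tcp_rot"]).as_matrix().round(3),s["opening"])
print(rows((.5695,-.1165,.016)))
p=ctrl.grab_frame("side");cv2.imwrite("pics/s3.png",cv2.resize(p["color"][120:320,200:420],None,fx=3.2,fy=3))
E
```

```text
time: 5.35
tool_pos: [0.5714, -0.1174, 0.1138]
tcp_rot: [0.999, 0.052, 0.002, 0.001]
contact_force: [-0.5, 0.7, 0.5]
opening: 0.649
[ 0.57119722 -0.11732831  0.11343442] [[ 0.995  0.105  0.003]
 [ 0.105 -0.995 -0.001]
 [ 0.003  0.002 -1.   ]] 0.6491792963803924
[-0.0019159  -0.00117467  0.09742681]
```

View pics/w3.png

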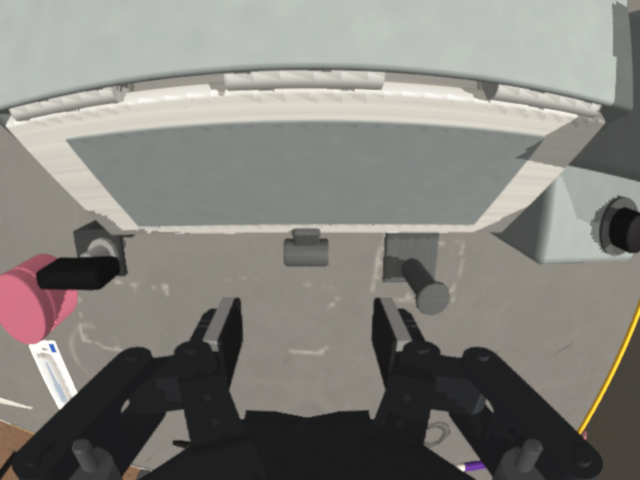

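View pics/s3.png

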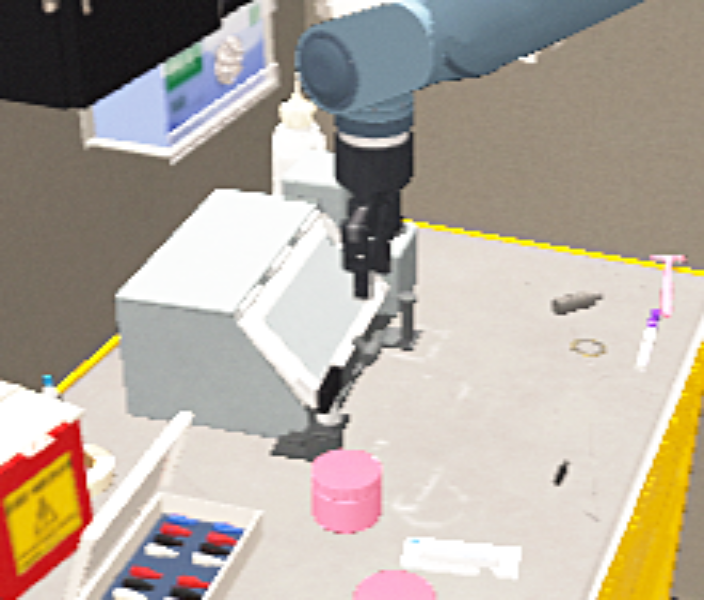

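Run:
```python
from h import *
p=ctrl.grab_frame("wrist")
for n,u,v,z in[("pull",306,245,.043),("pullc",306,252,.034),("post",432,294,.068),("button",628,228,.105),("knob",76,272,.091)]:print(n,at(p,u,v,z,True).round(4))
s=ctrl.get_state();print(s["tool_pos"])
```

```text
pull [ 0.5789 -0.1162  0.043 ]
pullc [ 0.5715 -0.117   0.034 ]
post [ 0.5647 -0.191   0.068 ]
button [ 0.627  -0.2946  0.105 ]
knob [0.5651 0.0095 0.091 ]
[ 0.57070352 -0.11710297  0.11258489]
```

```bash
python3 -m creep '0 0 0.03 0 0 0 0.3;0 0 0.06 0 0 0 0.3;0 0 0.085 0 0 0 0.3;0 0 0.096 0 0 0 0.3;0 0 0.096 0 0 0 0;0 0 0.096 0 0 0 -1;0 0 0.096 0 0 0 -1;0 0 0.096 0 0 0 -1;0 0 0.096 0 0 0 -1' 40
python3 - <<'E'
from h import *
p=ctrl.grab_frame("wrist");cv2.imwrite("pics/w4.png",p["color"])
E
```

```text
time: 6.62
tool_pos: [0.571, -0.1171, 0.0166]
tcp_rot: [0.999, 0.052, 0.001, 0.0]
contact_force: [-0.9, 0.8, 6.5]
opening: 0.317
```

View pics/w4.png

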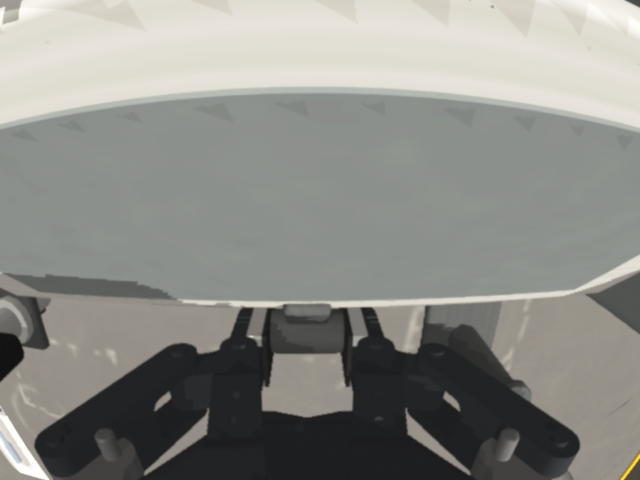

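```bash
python3 -m creep '-0.013 0 -0.016 0 0 0 -1;-0.024 0 -0.033 0 0 0 -1;-0.032 0 -0.051 0 0 0 -1;-0.0374 0 -0.071 0 0 0 -1;-0.039 0 -0.091 0 0 0 -1;-0.0388 0 -0.111 0 0 0 -1;-0.035 0 -0.131 0 0 0 -1;-0.0282 0 -0.15 0 0 0 -1;-0.018 0 -0.168 0 0 0 -1;-0.0065 0 -0.1846 0 0 0 -1'
```

```text
time: 7.92
tool_pos: [0.5629, -0.1178, 0.1997]
tcp_rot: [0.999, 0.052, -0.002, 0.0]
contact_force: [1.8, -3.5, -7.9]
opening: 0.324
```

```bash
python3 -m creep '0.015 0 -0.014 0 0 0 -1;0.031 0 -0.026 0 0 0 -1;0.043 0 -0.033 0 0 0 -1;0.055 0 -0.038 0 0 0 -1;0.065 0 -0.0415 0 0 0 -1;0.0747 0 -0.044 0 0 0 -1;0.085 0 -0.0458 0 0 0 -1;0.0934 0 -0.0464 0 0 0 -1;0.0934 0 -0.0464 0 0 0 -1;0.0934 0 -0.0464 0 0 0 -1'
python3 - <<'E'
from h import *
p=ctrl.grab_frame("side");cv2.imwrite("pics/s5.png",cv2.resize(p["color"][80:320,180:440],None,fx=3,fy=2.5))
print(ctrl.get_state()["contact_force"])
E
```

```text
time: 9.18
tool_pos: [0.6572, -0.1076, 0.2475]
tcp_rot: [0.999, 0.053, 0.001, 0.0]
contact_force: [-3.2, -1.6, 5.3]
opening: 0.315
[-1.95416052  0.08146804  5.42785054]
```

View pics/s5.png

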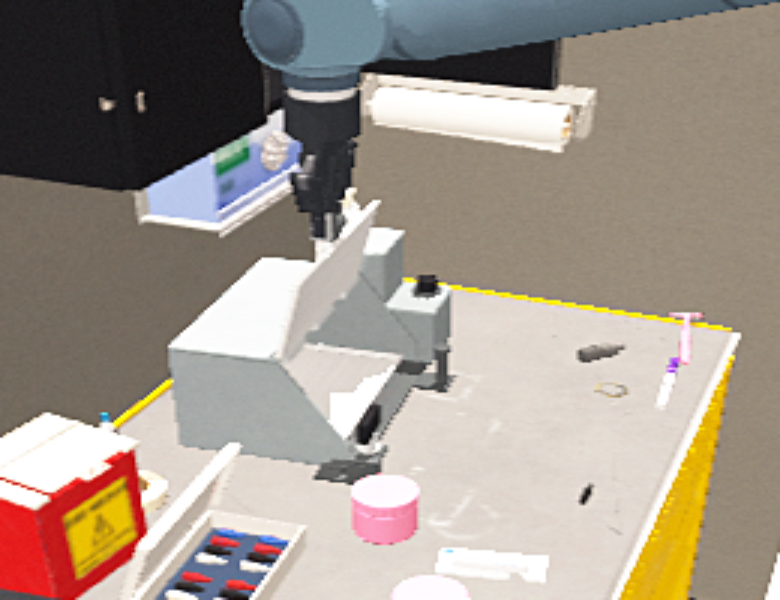

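```bash
python3 -m creep '0 0 0 0 0 0 0.1;0 0 0 0 0 0 0.1;0 0 0 0 0 0 0.1;0 0 0 0 0 0 0.1;0 0 -0.03 0 0 0 0.1;0 0 -0.06 0 0 0 0.1;0 0 -0.08 0 0 0 0.1;0 0 -0.08 0 0 0 0.1;0 0 -0.08 0 0 0 0.1;0 0 -0.08 0 0 0 0.1'
python3 - <<'E'
from h import *
p=ctrl.grab_frame("side");cv2.imwrite("pics/s6.png",cv2.resize(p["color"][80:320,180:440],None,fx=3,fy=2.5))
print(ctrl.get_state()["contact_force"])
p=ctrl.grab_frame("wrist");cv2.imwrite("pics/w6.png",p["color"])
E
```

```text
time: 10.48
tool_pos: [0.6559, -0.1075, 0.3243]
tcp_rot: [0.999, 0.052, -0.001, -0.001]
contact_force: [0.4, -0.2, -0.2]
opening: 0.549
[ 0.03336666 -0.20089181 -1.25483631]
```

View pics/s6.png

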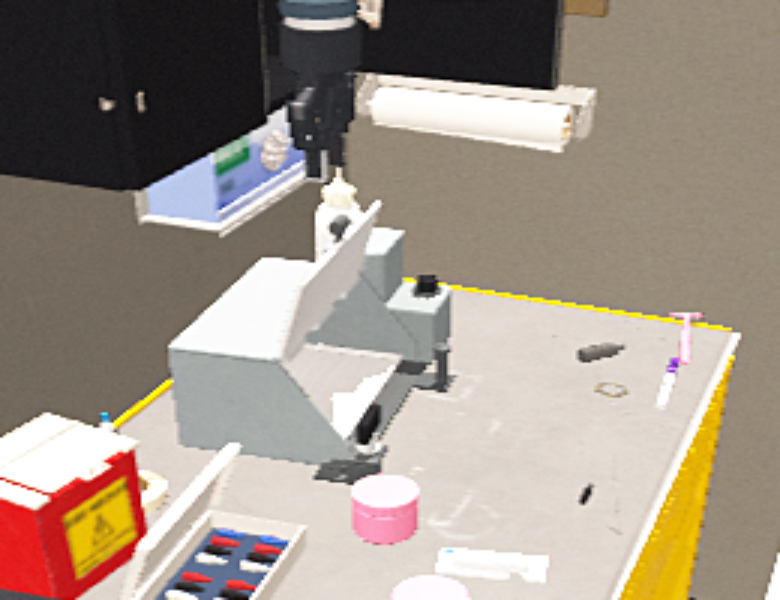

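View pics/w6.png

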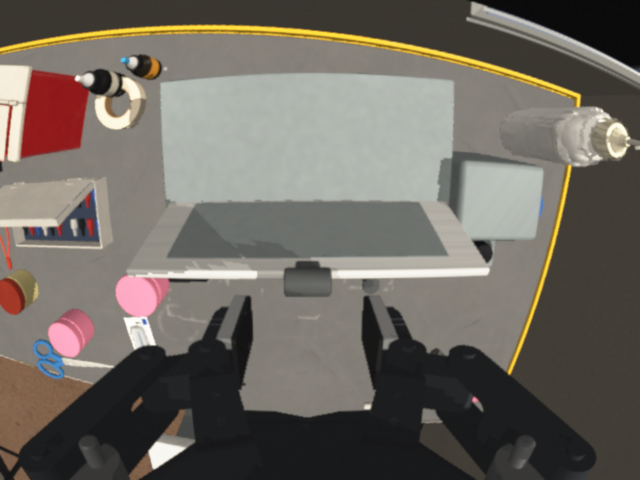

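Run:
```python
from h import *
s=ctrl.get_state();print(s["joint_positions"].round(3),R.from_quat(s["tcp_rot"]).as_euler('zyx')); 
print(s["tool_pos"],rows((.50,-.08,.30)))
```

```text
[-0.333  0.223  1.415 -0.     1.506  1.133] [-1.04773786e-01 -1.94430417e-03 -3.14092441e+00]
[ 0.65614247 -0.10760403  0.32496548] [-0.15235247 -0.04376067  0.02528746]
```

```bash
python3 -m creep '-0.02 -0.03 0 0 0 -0.17 0.1;-0.04 -0.06 0 0 0 -0.34 0.1;-0.06 -0.09 0 0 0 -0.51 0.1;-0.08 -0.12 0 0 0 -0.68 0.1;-0.0844 -0.1346 0.02 0 0 -0.86 0.1;-0.0844 -0.1346 0.04 0 0 -1.04 0.1;-0.0844 -0.1346 0.06 0 0 -1.22 -0.3;-0.0844 -0.1346 0.08 0 0 -1.4 -0.4;-0.0844 -0.1346 0.1 0 0 -1.571 -0.4;-0.0844 -0.1346 0.115 0 0 -1.571 -0.4'
python3 -m creep '0 0 0 0 0 0 -0.4;0 0 0 0 0 0 -0.4;0 0 0 0 0 0 -0.4;0 0 0 0 0 0 -0.4'
python3 - <<'E'
from h import *
p=ctrl.grab_frame("wrist");cv2.imwrite("pics/w7.png",p["color"])
s=ctrl.get_state();print(s["tool_pos"],R.from_quat(s["tcp_rot"]).as_matrix().round(3),s["opening"])
for d in ctrl.silhouettes(p,"clamp_knob")[:2]: print(d["score"],np.round(d["extent"]),at(p,*d["extent"][:2],.09,True))
E
```

```text
time: 11.82
tool_pos: [0.558, 0.0174, 0.2099]
tcp_rot: [0.67, 0.743, -0.0, -0.001]
contact_force: [-0.2, 0.0, 0.2]
opening: 0.301
time: 12.32
tool_pos: [0.5589, 0.0173, 0.212]
tcp_rot: [0.669, 0.743, 0.0, 0.001]
contact_force: [-0.3, -0.2, -1.3]
opening: 0.299
[0.55873927 0.01727815 0.21183106] [[-0.105  0.995  0.001]
 [ 0.995  0.105 -0.   ]
 [-0.     0.001 -1.   ]] 0.30069831626511595
0.73 [306. 228.  24.  68.] [0.55722289 0.02184252 0.09      ]
0.25 [180. 450.  20.  14.] [ 0.4462461  -0.24000142  0.09      ]
```

View pics/w7.png

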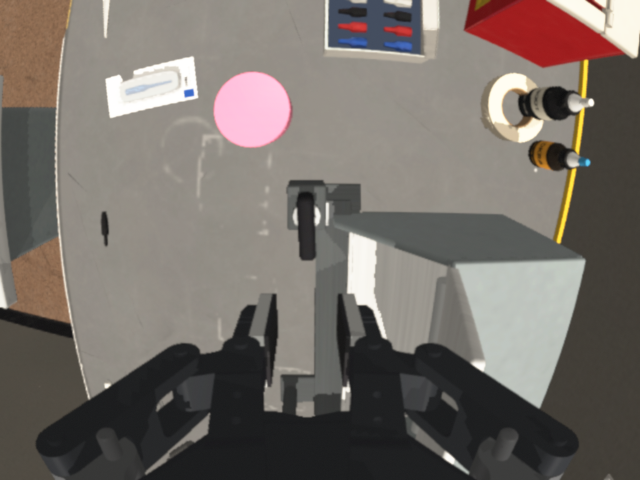

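```bash
python3 -m creep '0 -0.001 0.04 0 0 0 -0.4;0 -0.001 0.08 0 0 0 -0.4;0 -0.001 0.11 0 0 0 -0.4;0 -0.001 0.13 0 0 0 -0.4;0 -0.001 0.146 0 0 0 -0.4;0 -0.001 0.146 0 0 0 -0.4;0 -0.001 0.146 0 0 0 -1;0 -0.001 0.146 0 0 0 -1;0 -0.001 0.146 0 0 0 -1;0 -0.001 0.146 0 0 0 -1' 40
python3 - <<'E'
from h import *
p=ctrl.grab_frame("wrist");cv2.imwrite("pics/w8.png",p["color"])
E
```

```text
time: 13.68
tool_pos: [0.5584, 0.0171, 0.0661]
tcp_rot: [0.669, 0.743, 0.001, 0.001]
contact_force: [3.3, 0.9, -2.0]
opening: 0.145
```

View pics/w8.png

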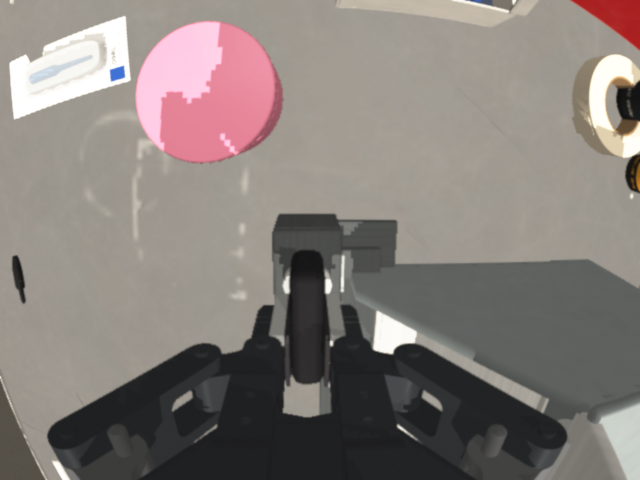

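```bash
python3 -m creep '0 0 0 0 0 -0.17 -1;0 0 0 0 0 -0.34 -1;0 0 0 0 0 -0.51 -1;0 0 0 0 0 -0.68 -1;0 0 0 0 0 -0.85 -1;0 0 0 0 0 -1.02 -1;0 0 0 0 0 -1.19 -1;0 0 0 0 0 -1.3 -1;0 0 0 0 0 -1.39 -1;0 0 0 0 0 -1.39 -1'
python3 - <<'E'
from h import *
p=ctrl.grab_frame("wrist");cv2.imwrite("pics/w9.png",p["color"])
E
```

```text
time: 14.98
tool_pos: [0.5611, 0.0198, 0.0661]
tcp_rot: [0.038, 0.999, 0.003, 0.005]
contact_force: [17.5, 13.3, -10.9]
opening: 0.144
```

View pics/w9.png

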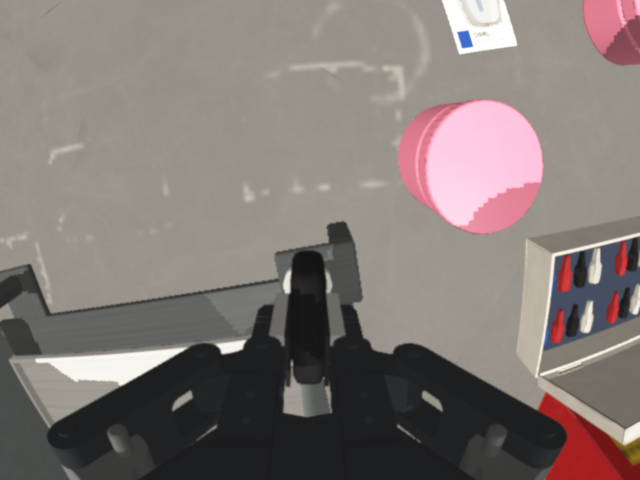

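```bash
python3 -m creep '0 0 0 0 0 0 -0.4;0 0 0 0 0 0 -0.4;0 0 0 0 0 0 -0.4;0 0 -0.03 0 0 0 -0.4;0 0 -0.06 0 0 0 -0.4;0 0 -0.1 0 0 0 -0.4;0 0 -0.1 0 0 0 -0.4;0 0 -0.1 0 0 0 -0.4'
python3 - <<'E'
from h import *
p=ctrl.grab_frame("wrist");cv2.imwrite("pics/w10.png",p["color"])
s=ctrl.get_state();print(s["tool_pos"],R.from_quat(s["tcp_rot"]).as_matrix().round(3),s["opening"],s["contact_force"])
for d in ctrl.silhouettes(p,"clamp_knob")[:2]: print(d["score"],np.round(d["extent"]),at(p,*d["extent"][:2],.09,True))
p=ctrl.grab_frame("top");cv2.imwrite("pics/t10.png",cv2.resize(p["color"][120:300,140:480],None,fx=2.3,fy=2.3))
E
```

```text
time: 16.02
tool_pos: [0.5569, 0.0171, 0.1646]
tcp_rot: [0.038, 0.999, 0.0, -0.001]
contact_force: [0.1, 0.8, -1.1]
opening: 0.307
[0.55645889 0.0172448  0.1638793 ] [[-0.997  0.076 -0.003]
 [ 0.076  0.997  0.   ]
 [ 0.003  0.    -1.   ]] 0.30307134834981586 [ 0.38201615 -0.49514245  0.21523043]
0.97 [313. 252.  34.  82.] [0.55409697 0.02090444 0.09      ]
0.68 [185. 328. 284. 190.] [ 0.60432453 -0.07186641  0.09      ]
```

View pics/w10.png

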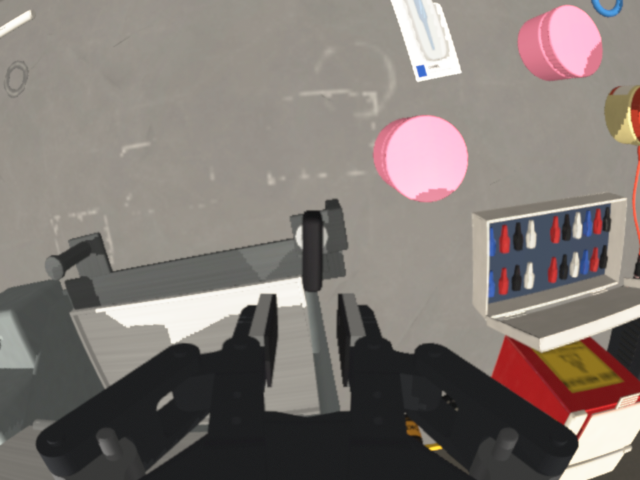

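View pics/t10.png

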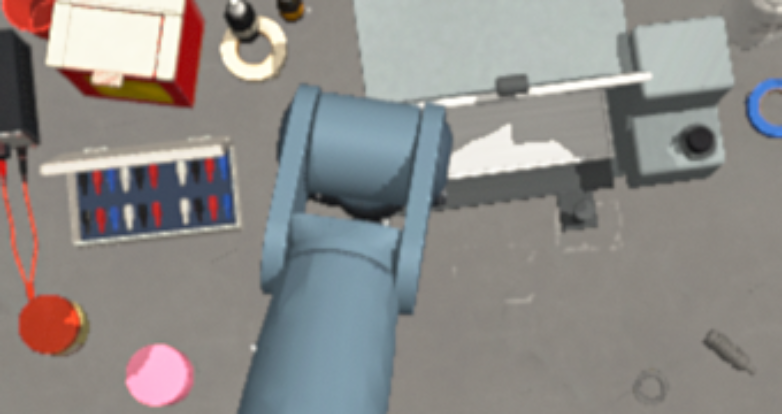

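```bash
python3 -m creep '-0.005 -0.04 0 0 0 -0.06 -0.2;-0.01 -0.08 0 0 0 -0.12 0;-0.014 -0.12 0 0 0 -0.18 0.1;-0.018 -0.16 0 0 0 -0.18 0.1;-0.0222 -0.19 0.01 0 0 -0.18 0.1;-0.0222 -0.206 0.02 0 0 -0.18 0.1;-0.0222 -0.206 0.02 0 0 -0.18 0.1;-0.0222 -0.206 0.02 0 0 -0.18 0.1;-0.0222 -0.206 0.02 0 0 -0.18 0.1'
python3 - <<'E'
from h import *
p=ctrl.grab_frame("wrist");cv2.imwrite("pics/w11.png",p["color"])
s=ctrl.get_state();print(s["tool_pos"],R.from_quat(s["tcp_rot"]).as_matrix().round(3),s["opening"],s["contact_force"])
for d in ctrl.silhouettes(p,"tray_post")[:2]: print(d["score"],np.round(d["extent"]),at(p,*d["extent"][:2],.06,True))
E
```

```text
time: 17.3
tool_pos: [0.5643, -0.1889, 0.1457]
tcp_rot: [-0.053, 0.999, -0.0, 0.0]
contact_force: [-0.2, 0.1, -0.2]
opening: 0.552
[ 0.56432795 -0.18905233  0.1457584 ] [[-0.994 -0.105  0.001]
 [-0.105  0.994 -0.   ]
 [-0.001 -0.    -1.   ]] 0.549207661684278 [-0.15315665 -0.17185149 -0.26352242]
0.91 [392. 322. 288. 221.] [ 0.61149761 -0.1227014   0.06      ]
```

View pics/w11.png

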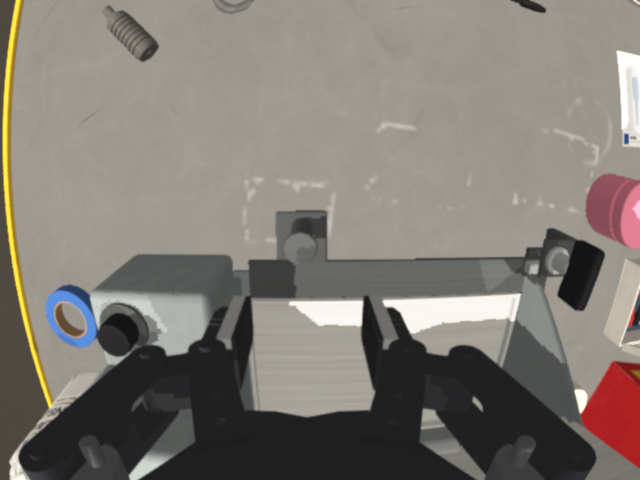

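Run:
```python
from h import *
p=ctrl.grab_frame("wrist")
q=at(p,301,246,.068,True);print(q,rows((q[0],q[1],.026)))
```

```text
[ 0.55918319 -0.19357237  0.068     ] [ 0.00556968 -0.00366843  0.11966975]
```

```bash
python3 -m creep '0.004 -0.003 0.04 0 0 0 0.1;0.004 -0.003 0.08 0 0 0 0.1;0.004 -0.003 0.105 0 0 0 0.1;0.004 -0.003 0.119 0 0 0 0.1;0.004 -0.003 0.119 0 0 0 -0.4;0.004 -0.003 0.119 0 0 0 -1;0.004 -0.003 0.119 0 0 0 -1;0.004 -0.003 0.119 0 0 0 -1;0.004 -0.003 0.119 0 0 0 -1' 40
python3 - <<'E'
from h import *
p=ctrl.grab_frame("wrist");cv2.imwrite("pics/w12.png",p["color"])
E
```

```text
time: 18.58
tool_pos: [0.5612, -0.1936, 0.0275]
tcp_rot: [-0.052, 0.999, -0.0, 0.001]
contact_force: [0.5, 2.3, 5.3]
opening: 0.174
```

View pics/w12.png

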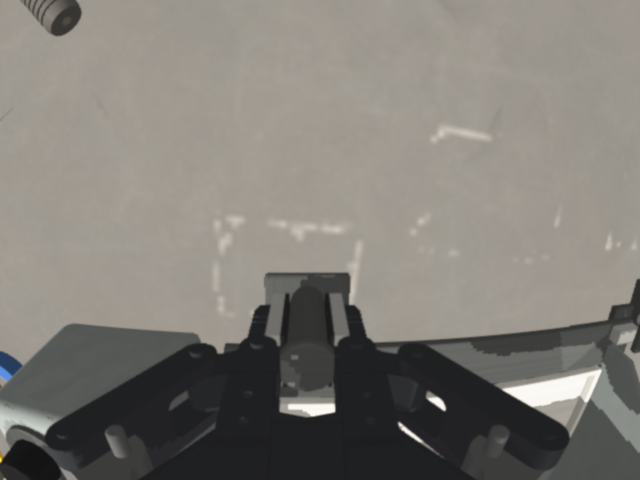

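```bash
python3 -m creep '0.015 0 0 0 0 0 -1;0.035 0 0 0 0 0 -1;0.055 0 0 0 0 0 -1;0.075 0 0 0 0 0 -1;0.095 0 0 0 0 0 -1;0.115 0 0 0 0 0 -1;0.13 0 0 0 0 0 -1;0.141 0 0 0 0 0 -1;0.142 0 0 0 0 0 -1;0.142 0 0 0 0 0 -1'
python3 - <<'E'
from h import *
p=ctrl.grab_frame("top");cv2.imwrite("pics/t13.png",cv2.resize(p["color"][120:300,140:480],None,fx=2.3,fy=2.3))
s=ctrl.get_state();print(s["tool_pos"],s["joint_positions"].round(2),s["contact_force"])
E
```

```text
time: 19.88
tool_pos: [0.422, -0.209, 0.0275]
tcp_rot: [-0.051, 0.999, -0.002, 0.004]
contact_force: [13.3, 2.1, -2.2]
opening: 0.171
[ 0.42201512 -0.20898324  0.02753876] [-0.7   0.13  2.12  0.    0.88 -2.38] [13.79166596  1.92418112 -2.17881991]
```

View pics/t13.png

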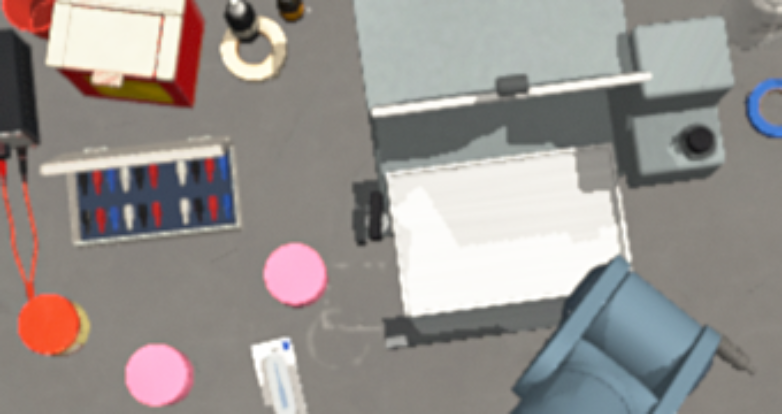

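```bash
python3 -m creep '0 0 0 0 0 0 0;0 0 0 0 0 0 0.1;0 0 0 0 0 0 0.1;0 0 -0.04 0 0 0 0.1;0 0 -0.08 0 0 0 0.1;0 0 -0.12 0 0 0 0.1;0 0 -0.16 0 0 0 0.1;0 0 -0.2 0 0 0 0.1;0 0 -0.2 0 0 0 0.1;0 0 -0.2 0 0 0 0.1'
python3 - <<'E'
from h import *
p=ctrl.grab_frame("wrist");cv2.imwrite("pics/w14.png",p["color"])
s=ctrl.get_state();print(s["tool_pos"],s["joint_positions"].round(2),s["contact_force"])
for n in("grip_dark","grip_pale"):
  for d in ctrl.silhouettes(p,n)[:2]:
    print(n,d["score"],np.round(d["extent"]))
    ys,xs=np.nonzero(d["pixels"]);P=np.array([at(p,x,y,.012,True)[:2] for x,y in zip(xs,ys)]);cen=P.mean(0);w,V=np.linalg.eigh(np.cov((P-cen).T));print(cen,np.sqrt(w*12),V[:,1],np.ptp((P-cen)@V,axis=0))
p=ctrl.grab_frame("top");cv2.imwrite("pics/t14.png",p["color"])
for n in("grip_dark","grip_pale","jar_tall","jar_low"):
  for d in ctrl.silhouettes(p,n)[:4]: print(n,d["score"],np.round(d["extent"]))
E
```

```text
time: 21.18
tool_pos: [0.4186, -0.2077, 0.2253]
tcp_rot: [-0.052, 0.999, 0.001, -0.001]
contact_force: [-0.2, -0.7, 0.4]
opening: 0.552
[ 0.41832182 -0.20749168  0.22465794] [-0.7  -0.19  2.02 -0.    1.32 -2.38] [ 0.12387399  0.07347594 -0.94047509]
grip_dark 0.92 [173. 193.  50.  48.]
[ 0.41518585 -0.34663198] [0.02102339 0.05592813] [0.66589462 0.74604581] [0.0225892  0.06225753]
grip_pale 0.56 [501. 362.  33.  23.]
[0.58280261 0.06564101] [0.02258752 0.06454294] [0.50437933 0.86348219] [0.02560662 0.07256734]
grip_dark 0.47 [361. 162. 116.  17.]
jar_tall 0.97 [207. 284.  26.  24.]
jar_tall 0.91 [163. 262.  28.  20.]
jar_tall 0.8 [270. 239.  30.  26.]
jar_tall 0.34 [304. 216.   9.  24.]
jar_low 0.3 [305. 216.   9.  25.]
```

View pics/w14.png

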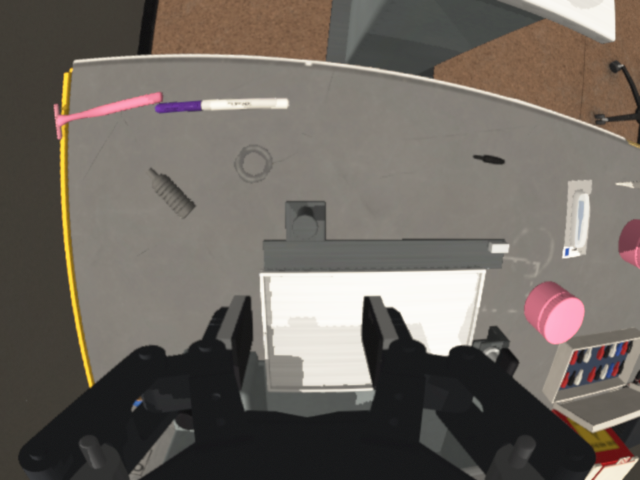

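View pics/t14.png

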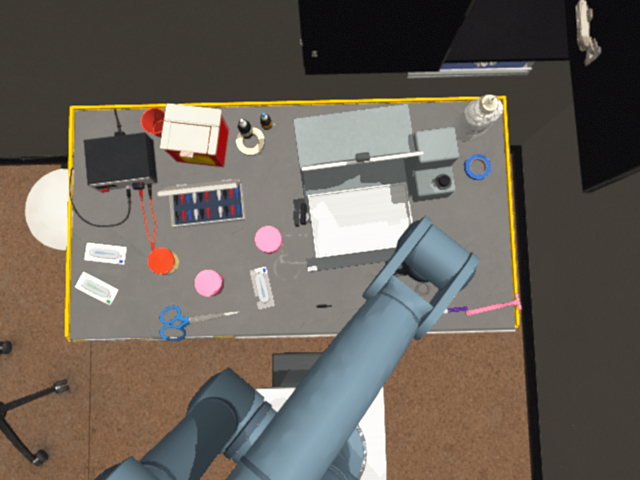

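```bash
python3 -m creep '0.002 -0.015 0 0 0 0.18 0.1;0.004 -0.03 0 0 0 0.36 0.1;0.006 -0.045 0 0 0 0.54 0.1;0.008 -0.06 0 0 0 0.72 0.1;0.01 -0.075 0 0 0 0.9 0.1;0.012 -0.09 0 0 0 1.08 0.1;0.014 -0.105 0 0 0 1.26 0.1;0.015 -0.12 0 0 0 1.44 0.1;0.0175 -0.13 0 0 0 1.62 0.1;0.0175 -0.137 0 0 0 1.8 0.1'
python3 -m creep '0 0 0 0 0 0.18 0.1;0 0 0.02 0 0 0.36 0.1;0 0 0.04 0 0 0.54 0.1;0 0 0.06 0 0 0.606 0.1;0 0 0.08 0 0 0.606 0.1;0 0 0.08 0 0 0.606 0.1;0 0 0.08 0 0 0.606 0.1;0 0 0.08 0 0 0.606 0.1'
python3 - <<'E'
from h import *
p=ctrl.grab_frame("wrist");cv2.imwrite("pics/w15.png",p["color"])
s=ctrl.get_state();M=R.from_quat(s["tcp_rot"]).as_matrix();print(s["tool_pos"],M[:,0].round(3),s["joint_positions"].round(2))
for n in("grip_dark","grip_pale"):
  for d in ctrl.silhouettes(p,n)[:2]:
    print(n,d["score"],np.round(d["extent"]))
    ys,xs=np.nonzero(d["pixels"]);P=np.array([at(p,x,y,.012,True)[:2] for x,y in zip(xs,ys)]);cen=P.mean(0);w,V=np.linalg.eigh(np.cov((P-cen).T));print(cen,np.sqrt(w*12),V[:,1],np.ptp((P-cen)@V,axis=0))
    print(rows((cen[0],cen[1],.008)))
E
```

```text
time: 22.82
tool_pos: [0.4158, -0.3466, 0.226]
tcp_rot: [0.752, 0.659, -0.0, -0.0]
contact_force: [-0.5, 1.0, 0.3]
opening: 0.551
time: 23.82
tool_pos: [0.4165, -0.3467, 0.1475]
tcp_rot: [0.913, 0.408, 0.0, 0.001]
contact_force: [-0.3, -0.5, -0.0]
opening: 0.549
[ 0.41638822 -0.3466511   0.14733519] [ 0.668  0.745 -0.   ] [-0.9   0.09  1.9  -0.    1.15 -0.17]
grip_dark 0.77 [306. 231.  26.  77.]
[ 0.41550282 -0.34691108] [0.01916958 0.05756254] [0.66187499 0.74961423] [0.02076757 0.06344661]
[-0.00078057 -0.00056983  0.13919425]
grip_dark 0.54 [528.  11.  46.  22.]
[ 0.68714418 -0.32550013] [0.01590407 0.04422477] [-0.91135647  0.41161801] [0.01816569 0.05104267]
[0.19650306 0.18738381 0.13942901]
```

View pics/w15.png

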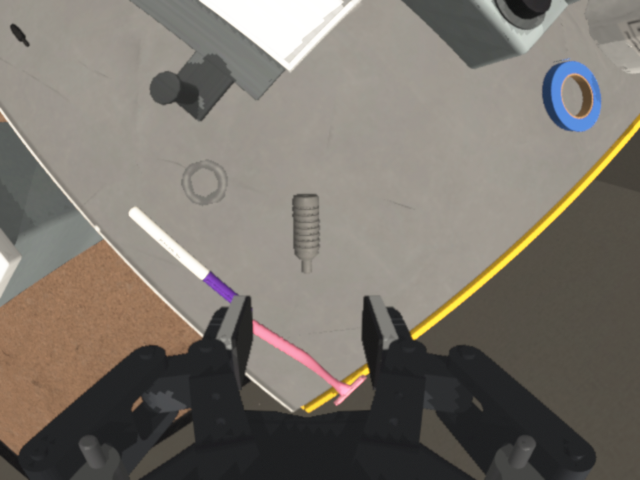

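```bash
python3 -m creep '0.002 0 0.04 0 0 0 0.1;0.002 0 0.08 0 0 0 0.1;0.002 0 0.115 0 0 0 0.1;0.002 0 0.135 0 0 0 0.1;0.002 0 0.142 0 0 0 0.1;0.002 0 0.142 0 0 0 -0.2;0.002 0 0.142 0 0 0 -1;0.002 0 0.142 0 0 0 -1;0.002 0 0.142 0 0 0 -1;0.002 0 0.142 0 0 0 -1' 40
python3 -m creep '0 0 -0.02 0 0 0 -1;0 0 -0.05 0 0 0 -1;0 0 -0.08 0 0 0 -1;0 0 -0.11 0 0 0 -1;0 0 -0.11 0 0 0 -1'
python3 - <<'E'
from h import *
p=ctrl.grab_frame("wrist");cv2.imwrite("pics/w16.png",p["color"])
s=ctrl.get_state();print(s["tool_pos"],rows((.5467-.01+.075*.105,-.1184-.075,.12)))
E
```

```text
time: 25.22
tool_pos: [0.4181, -0.3455, 0.0056]
tcp_rot: [0.913, 0.408, 0.0, 0.001]
contact_force: [-0.1, 0.4, 6.4]
opening: 0.236
time: 25.85
tool_pos: [0.4184, -0.346, 0.1168]
tcp_rot: [0.913, 0.408, 0.001, 0.003]
contact_force: [0.0, -0.2, -0.4]
opening: 0.235
[ 0.41753116 -0.34490967  0.11483531] [ 0.19761511 -0.0065442  -0.00523773]
```

View pics/w16.png

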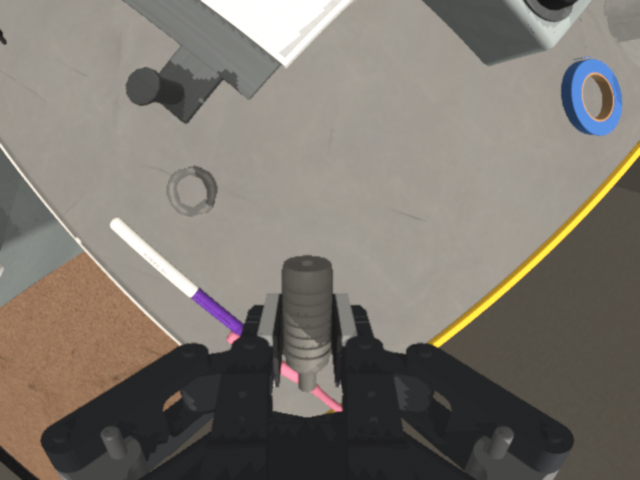

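```bash
python3 -m creep '0.03 0 -0.005 0 0 0 -1;0.08 -0.002 -0.005 0 0 0 -1;0.12 -0.004 -0.005 0 0 0 -1;0.16 -0.006 -0.005 0 0 0 -1;0.19 -0.0065 0.02 0 0 0 -1;0.1976 -0.0065 0.05 0 0 0 -1;0.1976 -0.0065 0.08 0 0 0 -1;0.1976 -0.0065 0.093 0 0 0 -1;0.1976 -0.0065 0.093 0 0 0 -1'
python3 - <<'E'
from h import *
p=ctrl.grab_frame("wrist");cv2.imwrite("pics/w17.png",p["color"])
s=ctrl.get_state();print(s["tool_pos"],s["contact_force"])
E
```

```text
time: 27.02
tool_pos: [0.5438, -0.1929, 0.0201]
tcp_rot: [0.913, 0.408, -0.001, -0.001]
contact_force: [-0.5, -0.3, -0.2]
opening: 0.231
[ 0.54412913 -0.19321585  0.02080204] [-0.74075911  0.10708113 -0.57892444]
```

View pics/w17.png

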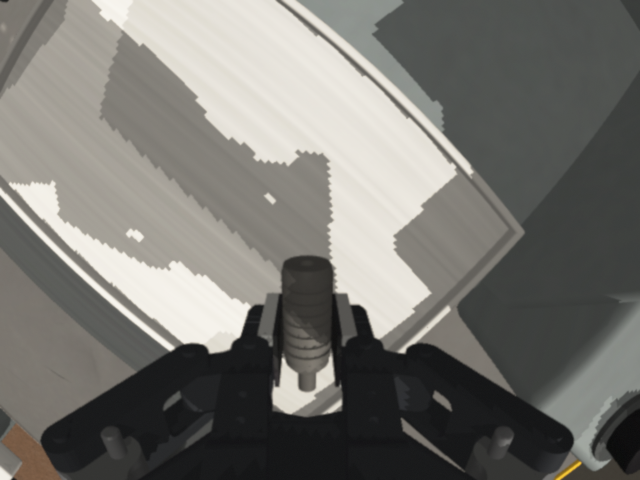

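Over the tray floor. Lower 2 mm more, release, and go up.

```bash
python3 -m creep '0 0 0.003 0 0 0 -1;0 0 0.003 0 0 0 -1;0 0 0.003 0 0 0 -0.2;0 0 0.003 0 0 0 -0.2;0 0 0.003 0 0 0 -0.2;0 0 -0.04 0 0 0 -0.2;0 0 -0.1 0 0 0 -0.2;0 0 -0.16 0 0 0 0.2;0 0 -0.2 0 0 0 1;0 0 -0.22 0 0 0 1'
python3 - <<'E'
from h import *
p=ctrl.grab_frame("wrist");cv2.imwrite("pics/w18.png",p["color"])
s=ctrl.get_state();print(s["tool_pos"],s["contact_force"],s["joint_positions"].round(2))
print(rows((.457,.36,.25)))
E
```

```text
time: 28.32
tool_pos: [0.5452, -0.1936, 0.2442]
tcp_rot: [0.913, 0.408, 0.001, 0.002]
contact_force: [0.3, -0.1, -0.0]
opening: 0.986
[ 0.54578971 -0.19394432  0.24566151] [ 0.4512687  -0.85770075  3.05865005] [-0.54  0.07  1.73  0.    1.34  0.19]
[ 0.35318735 -0.43585875 -0.00652601]
```

View pics/w18.png

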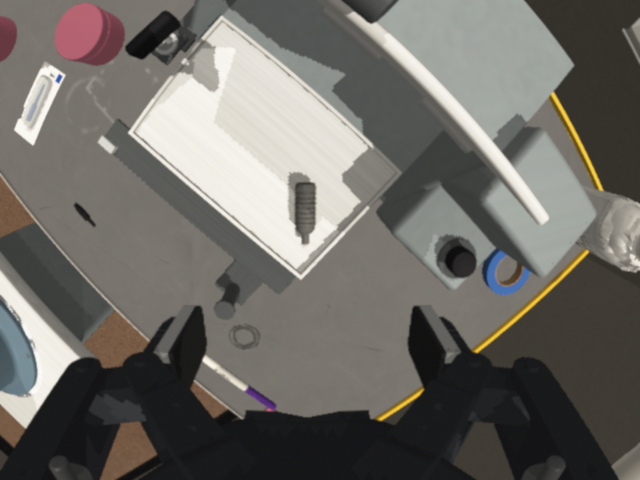

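```bash
python3 -m creep '0.035 -0.043 0 0 0 0 1;0.07 -0.087 0 0 0 0 1;0.105 -0.13 0 0 0 0 1;0.14 -0.174 0 0 0 0 1;0.176 -0.218 0 0 0 0 1;0.211 -0.261 0 0 0 0 1;0.247 -0.305 0 0 0 0 1;0.282 -0.348 0 0 0 0 1;0.318 -0.39 0 0 0 0 1;0.353 -0.435 0 0 0 0 1'
python3 -m creep '0 0 0.05 0 0 0 1;0 0 0.05 0 0 0 1;0 0 0.05 0 0 0 1;0 0 0.05 0 0 0 1;0 0 0.05 0 0 0 1'
python3 - <<'E'
from h import *
p=ctrl.grab_frame("wrist");cv2.imwrite("pics/w19.png",p["color"])
s=ctrl.get_state();print(s["tool_pos"],s["contact_force"],s["joint_positions"].round(2))
for d in ctrl.silhouettes(p,"jar_tall"): print(d["score"],np.round(d["extent"]),at(p,*d["extent"][:2],.055,True))
E
```

```text
time: 29.62
tool_pos: [0.455, 0.3613, 0.2388]
tcp_rot: [0.913, 0.408, -0.002, 0.0]
contact_force: [0.6, -0.2, 0.5]
opening: 0.998
time: 30.25
tool_pos: [0.4571, 0.3599, 0.1929]
tcp_rot: [0.913, 0.407, 0.001, -0.0]
contact_force: [-0.2, -0.5, 0.4]
opening: 1.001
[0.45694881 0.35996348 0.19262664] [-0.6073725  -0.64357341 -0.08848333] [0.47 0.12 1.77 0.   1.25 1.2 ]
0.97 [496. 347.  55.  35.] [0.51693095 0.14513249 0.055     ]
0.95 [310. 221.  76.  80.] [0.46310343 0.36320923 0.055     ]
0.89 [345. 342.  67.  80.] [0.41330821 0.25997868 0.055     ]
```

View pics/w19.png

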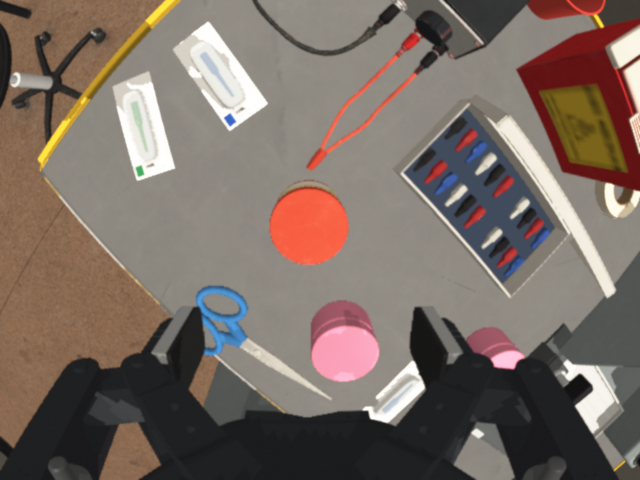

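Run:
```python
from h import *
p=ctrl.grab_frame("wrist");q=at(p,309.5,226,.055,True);print(q,rows((q[0],q[1],.015)))
for n in ("jar_low",):
    print([(d["score"],np.round(d["extent"])) for d in ctrl.silhouettes(p,n)])
s=ctrl.grab_frame("side");c=s["color"].copy()
for (x,y),(d,h) in [((.4575,.3605),(.063,.055)),((.4575,.3605),(.059,.05)),((.4035,.2495),(.063,.055)),((.5035,.1062),(.063,.055)),((.4035,.2495),(.059,.05)),((.5035,.1062),(.059,.05))]:
    for z in(0,h):
        pts=np.array([proj(s,(x+d/2*np.cos(a),y+d/2*np.sin(a),z)) for a in np.linspace(0,6.283,40)])
        cv2.polylines(c,[np.round(pts*16).astype(np.int32)],True,(0,255,0) if h>.052 else (255,0,0),1,cv2.LINE_AA,4)
cv2.imwrite("pics/s19.png",cv2.resize(np.hstack([c[260:380,250:350],s["color"][260:380,250:350]]),None,fx=4,fy=4,interpolation=cv2.INTER_CUBIC))
```

```text
[0.45974661 0.36009893 0.055     ] [0.0020021  0.00218412 0.17703729]
[]
```

View pics/s19.png

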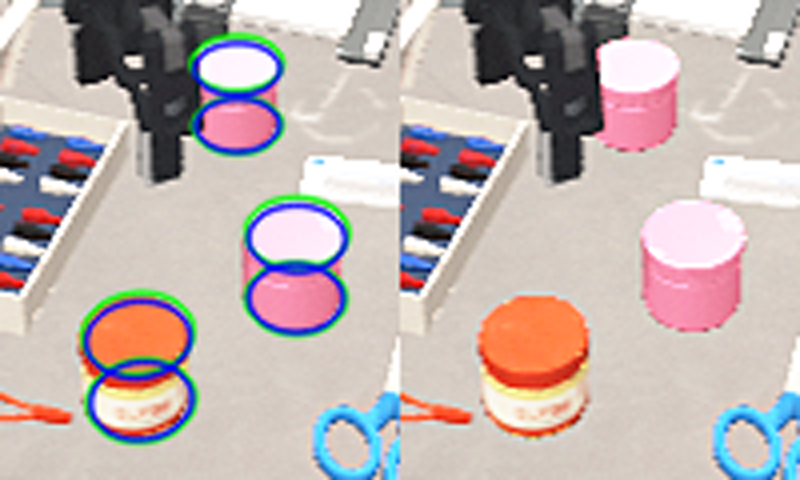

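```bash
python3 -m creep '0.001 0.0015 0.05 0 0 0 1;0.001 0.0015 0.1 0 0 0 1;0.001 0.0015 0.14 0 0 0 1;0.001 0.0015 0.165 0 0 0 1;0.001 0.0015 0.18 0 0 0 1;0.001 0.0015 0.18 0 0 0 1;0.001 0.0015 0.18 0 0 0 -1;0.001 0.0015 0.18 0 0 0 -1;0.001 0.0015 0.18 0 0 0 -1;0.001 0.0015 0.18 0 0 0 -1' 40
python3 -m creep '0 0 -0.01 0 0 0 -1;0 0 -0.03 0 0 0 -1;0 0 -0.06 0 0 0 -1;0 0 -0.1 0 0 0 -1;0 0 -0.13 0 0 0 -1;0 0 -0.13 0 0 0 -1;0 0 -0.13 0 0 0 -1'
python3 - <<'E'
from h import *
p=ctrl.grab_frame("wrist");cv2.imwrite("pics/w20.png",p["color"])
s=ctrl.get_state();print(s["tool_pos"],s["contact_force"])
p=ctrl.grab_frame("top");cv2.imwrite("pics/t20.png",p["color"])
# target local floor (0,.05)
print(rows((.5467-.05*.105,-.1184+.05,.14)))
E
```

```text
time: 31.75
tool_pos: [0.4593, 0.3605, 0.013]
tcp_rot: [0.913, 0.408, 0.002, -0.0]
contact_force: [0.2, -0.6, 5.7]
opening: 0.728
time: 32.62
tool_pos: [0.4572, 0.3594, 0.1405]
tcp_rot: [0.913, 0.408, -0.001, 0.0]
contact_force: [-0.1, -0.6, -2.0]
opening: 0.726
[0.45693098 0.35924763 0.13978603] [-0.68222055 -0.35005751 -0.81756758]
[-2.61867888e-01  3.48439777e-01 -9.22872346e-05]
```

View pics/w20.png

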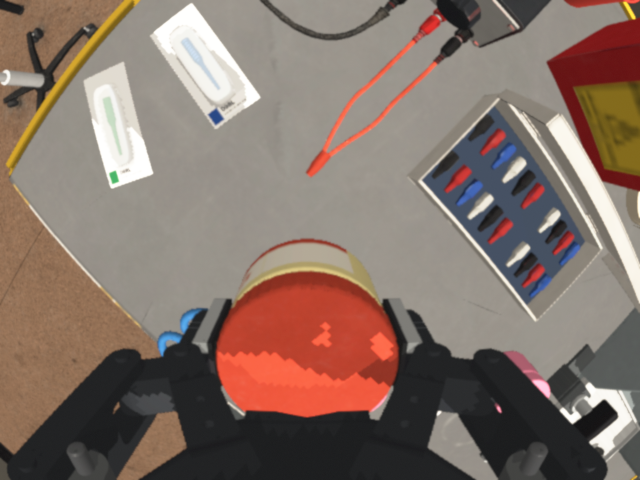

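View pics/t20.png

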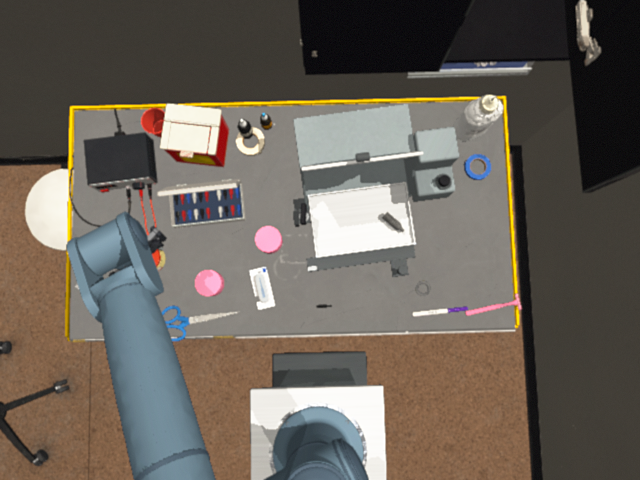

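```bash
python3 -m creep '-0.015 0.02 0 0 0 0 -1;-0.045 0.06 0 0 0 0 -1;-0.075 0.1 0 0 0 0 -1;-0.105 0.14 0 0 0 0 -1;-0.135 0.18 0 0 0 0 -1;-0.165 0.22 0 0 0 0 -1;-0.195 0.26 0 0 0 0 -1;-0.225 0.3 0 0 0 0 -1;-0.247 0.33 0 0 0 0 -1;-0.262 0.348 0 0 0 0 -1'
python3 -m creep '0 0 0 0 0 0 -1;0 0 0.02 0 0 0 -1;0 0 0.05 0 0 0 -1;0 0 0.08 0 0 0 -1;0 0 0.1 0 0 0 -1;0 0 0.11 0 0 0 -1;0 0 0.11 0 0 0 -1'
python3 - <<'E'
from h import *
p=ctrl.grab_frame("wrist");cv2.imwrite("pics/w21.png",p["color"])
s=ctrl.get_state();print(s["tool_pos"],s["contact_force"])
E
```

```text
time: 33.98
tool_pos: [0.5416, -0.0692, 0.1399]
tcp_rot: [0.913, 0.407, -0.001, -0.001]
contact_force: [0.2, -0.2, -0.9]
opening: 0.724
time: 34.85
tool_pos: [0.5415, -0.0668, 0.0305]
tcp_rot: [0.913, 0.408, -0.001, -0.001]
contact_force: [0.8, 0.2, -1.7]
opening: 0.726
[ 0.5422449  -0.06723444  0.03144918] [ 0.39901394 -0.19439844 -0.51498398]
```

View pics/w21.png

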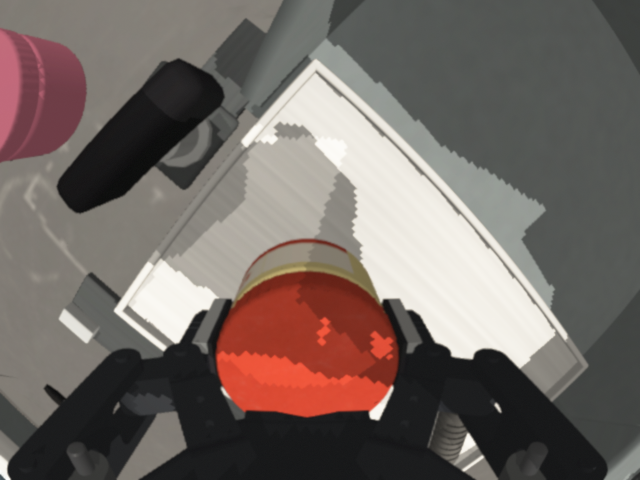

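```bash
python3 -m creep '0 0 0.003 0 0 0 -1;0 0 0.006 0 0 0 -1;0 0 0.006 0 0 0 -1;0 0 0.006 0 0 0 1;0 0 0.006 0 0 0 1;0 0 0.006 0 0 0 1;0 0 -0.03 0 0 0 1;0 0 -0.08 0 0 0 1;0 0 -0.14 0 0 0 1;0 0 -0.19 0 0 0 1'
python3 - <<'E'
from h import *
p=ctrl.grab_frame("wrist");cv2.imwrite("pics/w22.png",p["color"])
s=ctrl.get_state();print(s["tool_pos"],s["contact_force"],s["joint_positions"].round(2))
p=ctrl.grab_frame("side");cv2.imwrite("pics/s22.png",cv2.resize(p["color"][150:330,220:440],None,fx=3.5,fy=3.3))
E
```

```text
time: 36.15
tool_pos: [0.5424, -0.0677, 0.2239]
tcp_rot: [0.913, 0.408, 0.001, 0.001]
contact_force: [0.3, 0.1, -0.1]
opening: 1.003
[ 0.54592994 -0.06872444  0.23165602] [ 4.02736179 -0.15456441  5.6475939 ] [-0.33  0.    1.82  0.    1.3   0.4 ]
```

View pics/w22.png

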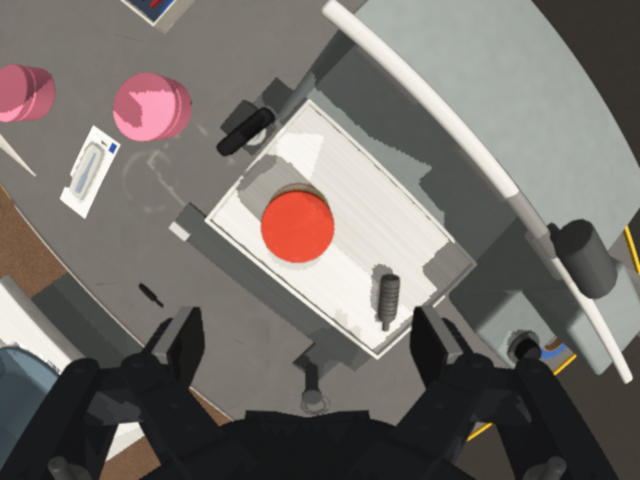

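View pics/s22.png

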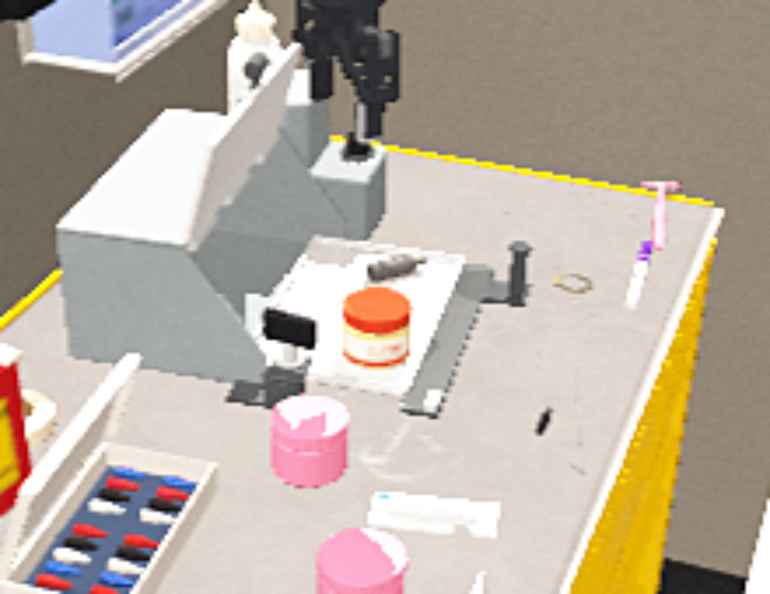

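```bash
python3 -m creep '0 0 0 0 0 0 0.5;0 0 0 0 0 0 0.1;0 0 0 0 0 0 0.1'
python3 - <<'E'
from h import *
p=ctrl.grab_frame("wrist");cv2.imwrite("pics/w23.png",p["color"])
s=ctrl.get_state();print(s["tool_pos"])
print(rows((.4215,-.209,.12)))
for d in ctrl.silhouettes(p,"tray_post")[:2]: print(d["score"],np.round(d["extent"]))
q=proj(p,(.4215,-.209,.068),True);print(q)
c=p["color"];x,y=q.astype(int);cv2.circle(c,(x,y),2,(0,0,255),-1);cv2.imwrite("pics/w23c.png",cv2.resize(c[y-80:y+60,x-90:x+90],None,fx=4,fy=4))
E
```

```text
time: 36.62
tool_pos: [0.5414, -0.0674, 0.2195]
tcp_rot: [0.913, 0.408, -0.001, -0.001]
contact_force: [-0.5, 0.1, 0.2]
opening: 0.555
[ 0.54154072 -0.06743646  0.21986865]
[-0.18544024  0.00538602  0.10003333]
0.76 [325. 252. 308. 311.]
[312.38310777 400.01442414]
```

View pics/w23c.png

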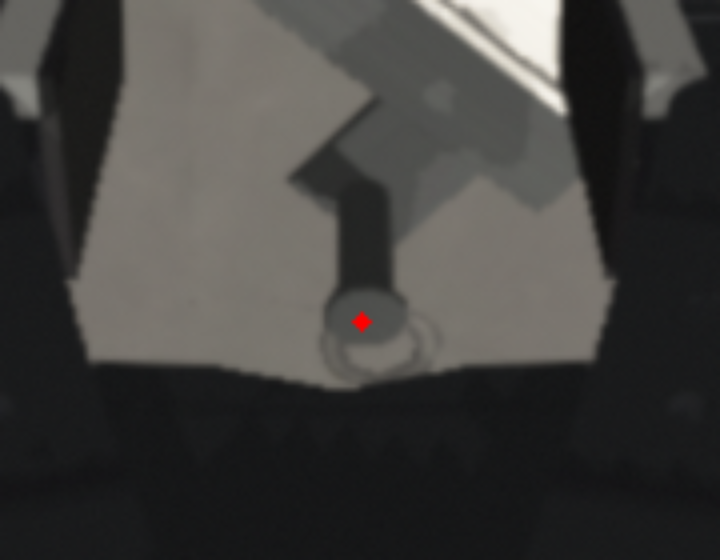

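```bash
python3 -m creep '-0.05 0.001 0 0 0 0 0.1;-0.1 0.003 0 0 0 0 0.1;-0.15 0.0045 0.02 0 0 0 0.1;-0.1855 0.0054 0.06 0 0 0 0.1;-0.1855 0.0054 0.1 0 0 0 0.1;-0.1855 0.0054 0.14 0 0 0 0.1;-0.1855 0.0054 0.175 0 0 0 0.1;-0.1855 0.0054 0.192 0 0 0 0.1;-0.1855 0.0054 0.192 0 0 0 0;-0.1855 0.0054 0.192 0 0 0 -1'
python3 -m creep '0 0 0 0 0 0 -1;0 0 0 0 0 0 -1;0 0 0 0 0 0 -1' 40
python3 - <<'E'
from h import *
s=ctrl.get_state();M=R.from_quat(s["tcp_rot"]).as_matrix();print(s["tool_pos"])
for d in(.14,.142,.144): print(M.T@(d*np.array([np.cos(.105),np.sin(.105),0])))
E
```

```text
time: 37.98
tool_pos: [0.4234, -0.2101, 0.0306]
tcp_rot: [0.913, 0.408, 0.001, 0.001]
contact_force: [0.1, -0.1, -0.1]
opening: 0.301
time: 38.35
tool_pos: [0.4231, -0.2094, 0.0307]
tcp_rot: [0.913, 0.408, 0.001, 0.0]
contact_force: [-1.7, 5.1, 6.9]
opening: 0.171
[ 0.42312127 -0.20937386  0.0307391 ]
[0.1038516  0.09388722 0.000188  ]
[0.1053352  0.09522846 0.00019068]
[0.10681879 0.09656971 0.00019337]
```

```bash
python3 -m creep '0.004 0.004 0 0 0 0 -1;0.012 0.011 0 0 0 0 -1;0.024 0.022 0 0 0 0 -1;0.037 0.0335 0 0 0 0 -1;0.05 0.045 0 0 0 0 -1;0.063 0.057 0 0 0 0 -1;0.076 0.069 0 0 0 0 -1;0.087 0.079 0 0 0 0 -1;0.096 0.087 0 0 0 0 -1;0.101 0.0915 0 0 0 0 -1'
python3 -m creep '0.003 0.003 0 0 0 0 -1;0.005 0.0045 0 0 0 0 -1;0.005 0.0045 0 0 0 0 -1;0.005 0.0045 0 0 0 0 -1'
python3 - <<'E'
from h import *
p=ctrl.grab_frame("wrist");cv2.imwrite("pics/w24.png",p["color"])
p=ctrl.grab_frame("top");cv2.imwrite("pics/t24.png",cv2.resize(p["color"][120:300,200:520],None,fx=2.4,fy=2.4))
s=ctrl.get_state();print(s["tool_pos"],s["contact_force"])
E
```

```text
time: 39.6
tool_pos: [0.559, -0.1944, 0.0308]
tcp_rot: [0.913, 0.408, 0.001, -0.0]
contact_force: [-2.1, 5.7, 6.1]
opening: 0.175
time: 40.1
tool_pos: [0.5611, -0.1942, 0.0307]
tcp_rot: [0.913, 0.408, -0.004, -0.003]
contact_force: [-21.2, 3.7, 18.9]
opening: 0.173
[ 0.56108051 -0.19418536  0.0306539 ] [-20.6834613    3.38324193  18.41288858]
```

View pics/w24.png

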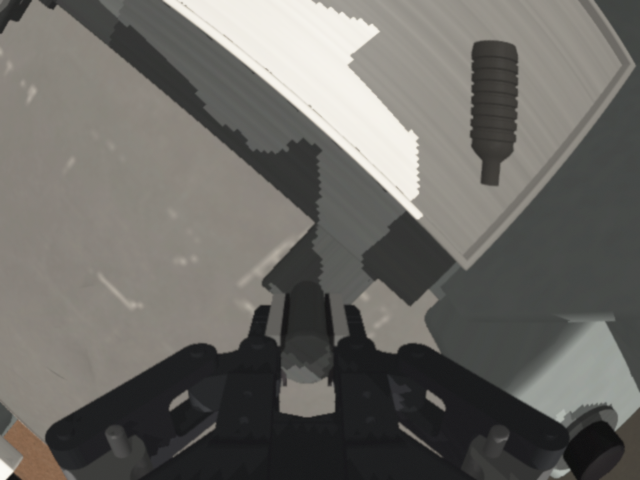

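View pics/t24.png

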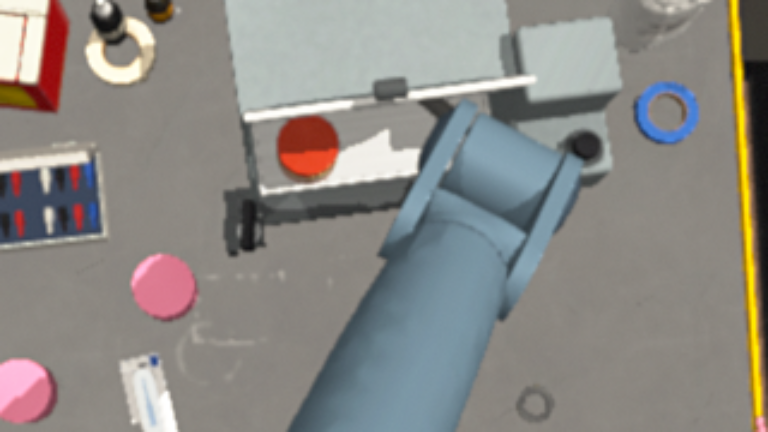

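```bash
python3 -m creep '0 0 0 0 0 0 0;0 0 0 0 0 0 0.1;0 0 0 0 0 0 0.1;0 0 -0.04 0 0 0 0.1;0 0 -0.08 0 0 0 0.1;0 0 -0.12 0 0 0 0.1;0 0 -0.16 0 0 0 0.1;0 0 -0.18 0 0 0 0;0 0 -0.18 0 0 0 -0.2;0 0 -0.18 0 0 0 -0.4'
python3 - <<'E'
from h import *
p=ctrl.grab_frame("wrist");cv2.imwrite("pics/w25.png",p["color"])
s=ctrl.get_state();M=R.from_quat(s["tcp_rot"]).as_matrix();print(s["tool_pos"],np.arctan2(M[1,0],M[0,0]),rows((.558,.020,.21)),s["contact_force"])
E
```

```text
time: 41.45
tool_pos: [0.5637, -0.194, 0.2071]
tcp_rot: [0.913, 0.408, -0.001, -0.001]
contact_force: [0.6, -0.3, 0.5]
opening: 0.297
[ 0.56354381 -0.1939383   0.20682576] 0.8397781531777947 [ 0.15557208 -0.14697045 -0.00272414] [-0.31242361  0.2697481  -0.72736646]
```

View pics/w25.png

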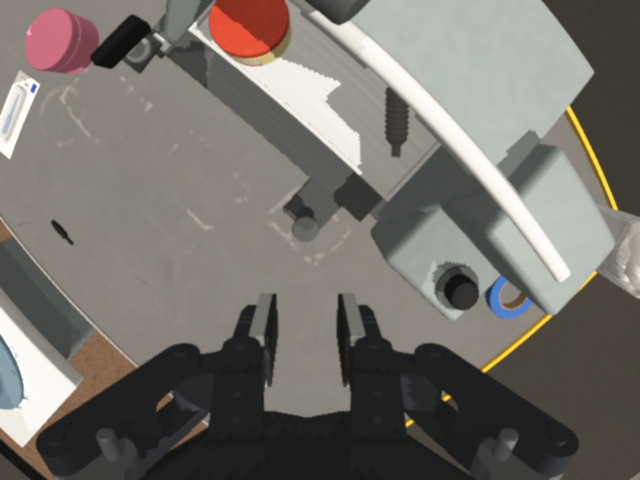

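```bash
python3 -m creep '0 -0.015 0 0 0 -0.18 -0.4;0.015 -0.03 0 0 0 -0.36 -0.4;0.035 -0.045 0 0 0 -0.54 -0.4;0.055 -0.06 0 0 0 -0.72 -0.4;0.075 -0.075 0 0 0 -0.9 -0.4;0.095 -0.09 0 0 0 -1.08 -0.4;0.115 -0.105 0 0 0 -1.26 -0.4;0.13 -0.12 0 0 0 -1.44 -0.4;0.145 -0.135 0 0 0 -1.62 -0.4;0.1555 -0.147 0 0 0 -1.8 -0.4'
python3 -m creep '0 0 0.01 0 0 -0.18 -0.4;0 0 0.03 0 0 -0.36 -0.4;0 0 0.05 0 0 -0.426 -0.4;0 0 0.05 0 0 -0.426 -0.4;0 0 0.05 0 0 -0.426 -0.4;0 0 0.05 0 0 -0.426 -0.4'
python3 - <<'E'
from h import *
p=ctrl.grab_frame("wrist");cv2.imwrite("pics/w26.png",p["color"])
s=ctrl.get_state();M=R.from_quat(s["tcp_rot"]).as_matrix();print(s["tool_pos"],np.arctan2(M[1,0],M[0,0]),rows((.558,.020,.066)),s["contact_force"])
E
```

```text
time: 42.75
tool_pos: [0.5579, 0.0204, 0.2072]
tcp_rot: [0.245, 0.969, -0.0, -0.002]
contact_force: [0.0, -0.1, -0.0]
opening: 0.302
time: 43.5
tool_pos: [0.5595, 0.0193, 0.1601]
tcp_rot: [0.038, 0.999, -0.0, 0.001]
contact_force: [-0.4, -0.3, 0.3]
opening: 0.302
[0.55949709 0.01930578 0.16019166] 3.0653930694832607 [0.00169313 0.00059255 0.09418903] [ 0.18970801  0.22700054 -0.11248392]
```

View pics/w26.png

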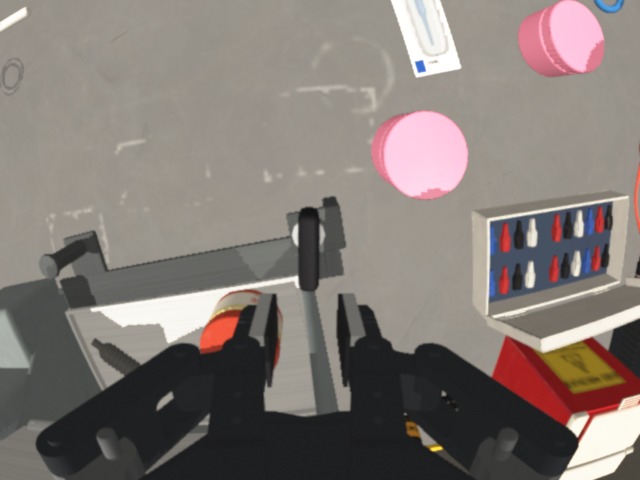

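```bash
python3 -m creep '0.0015 0.0005 0.03 0 0 0 -0.4;0.0015 0.0005 0.06 0 0 0 -0.4;0.0015 0.0005 0.085 0 0 0 -0.4;0.0015 0.0005 0.094 0 0 0 -0.4;0.0015 0.0005 0.094 0 0 0 -0.4;0.0015 0.0005 0.094 0 0 0 -1;0.0015 0.0005 0.094 0 0 0 -1;0.0015 0.0005 0.094 0 0 0 -1;0.0015 0.0005 0.094 0 0 0 -1' 40
python3 -m creep '0 0 0 0 0 0.17 -1;0 0 0 0 0 0.34 -1;0 0 0 0 0 0.51 -1;0 0 0 0 0 0.68 -1;0 0 0 0 0 0.85 -1;0 0 0 0 0 1.02 -1;0 0 0 0 0 1.19 -1;0 0 0 0 0 1.3 -1;0 0 0 0 0 1.4 -1;0 0 0 0 0 1.4 -1'
python3 - <<'E'
from h import *
p=ctrl.grab_frame("wrist");cv2.imwrite("pics/w27.png",p["color"])
s=ctrl.get_state();M=R.from_quat(s["tcp_rot"]).as_matrix();print(s["tool_pos"],np.arctan2(M[1,0],M[0,0]),s["torque"])
E
```

```text
time: 44.68
tool_pos: [0.5585, 0.0203, 0.0667]
tcp_rot: [0.038, 0.999, 0.0, 0.001]
contact_force: [-0.4, 3.6, 6.2]
opening: 0.145
time: 45.92
tool_pos: [0.5582, 0.02, 0.0667]
tcp_rot: [0.672, 0.74, 0.0, 0.001]
contact_force: [-0.9, 3.3, 7.3]
opening: 0.144
[0.55816015 0.01996101 0.06668009] 1.6678431826759088 [0.31940893 0.41970177 0.49740884]
```

View pics/w27.png

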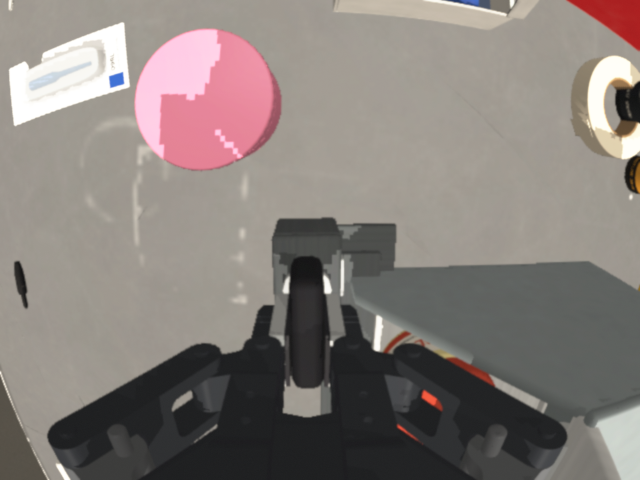

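```bash
python3 -m creep '0 0 0 0 0 0 -0.4;0 0 0 0 0 0 -0.4;0 0 0 0 0 0 -0.4;0 0 -0.04 0 0 0 -0.4;0 0 -0.08 0 0 0 -0.4;0 0 -0.12 0 0 0 -0.4;0 0 -0.16 0 0 0 -0.4;0 0 -0.18 0 0 0 -0.4;0 0 -0.18 0 0 0 -0.4;0 0 -0.18 0 0 0 -0.4'
python3 - <<'E'
from h import *
p=ctrl.grab_frame("wrist");cv2.imwrite("pics/w28.png",p["color"])
s=ctrl.get_state();print(s["tool_pos"],s["joint_positions"].round(2),rows((.622,-.306,.25)))
p=ctrl.grab_frame("side");cv2.imwrite("pics/s28.png",cv2.resize(p["color"][150:330,220:440],None,fx=3.5,fy=3.3))
for n in["grip_dark","grip_pale","jar_tall","jar_low"]:
  print(n,[(round(d["score"],2),np.round(d["extent"]).tolist()) for d in ctrl.silhouettes(p,n)])
E
```

```text
time: 47.22
tool_pos: [0.5565, 0.0202, 0.2431]
tcp_rot: [0.673, 0.74, -0.001, -0.001]
contact_force: [-0.3, 0.1, -0.7]
opening: 0.302
[0.55640466 0.02016202 0.24286633] [-0.17  0.02  1.78 -0.    1.34 -0.26] [-0.33090225  0.03436775 -0.00760655]
grip_dark []
grip_pale []
jar_tall [(0.85, [323.0, 328.0, 26.0, 35.0]), (0.79, [308.0, 284.0, 24.0, 27.0]), (0.69, [303.0, 242.0, 59.0, 52.0]), (0.66, [288.0, 241.0, 16.0, 22.0])]
jar_low []
```

View pics/w28.png

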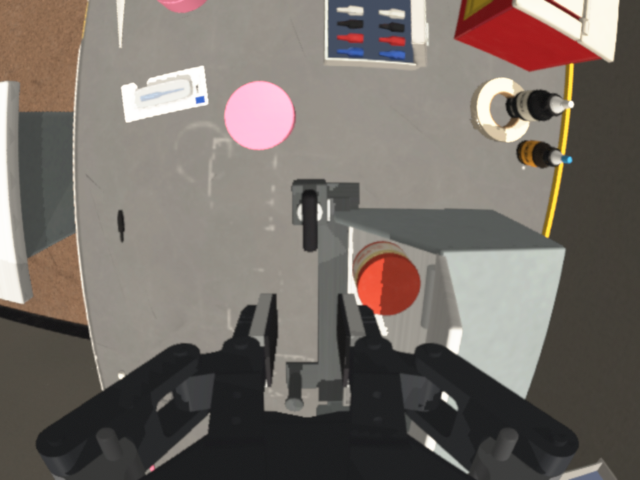

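View pics/s28.png

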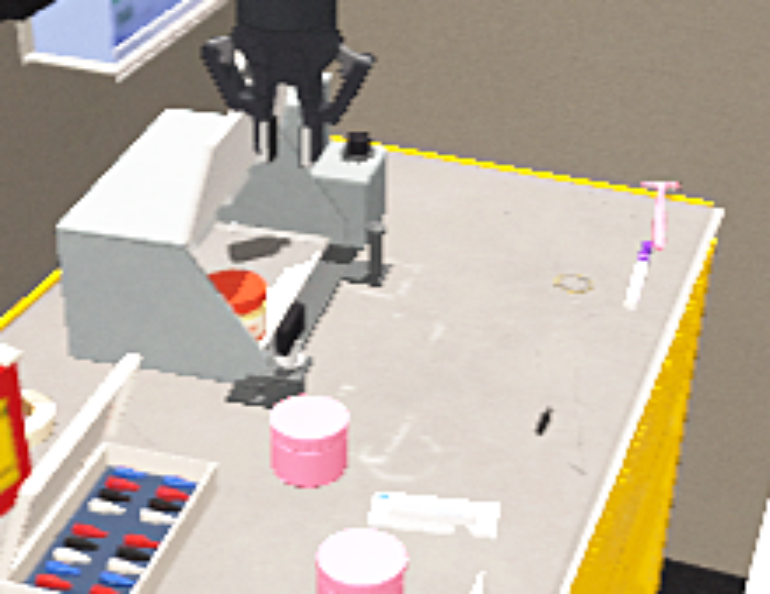

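Run:
```python
from h import *
p=ctrl.grab_frame("top");cv2.imwrite("pics/t28.png",cv2.resize(p["color"][90:260,250:500],None,fx=3.2,fy=3.2))
p=ctrl.grab_frame("side");cv2.imwrite("pics/s28b.png",cv2.resize(p["color"][140:290,220:350],None,fx=5,fy=4))
```

```text
(no output)
```

View pics/t28.png

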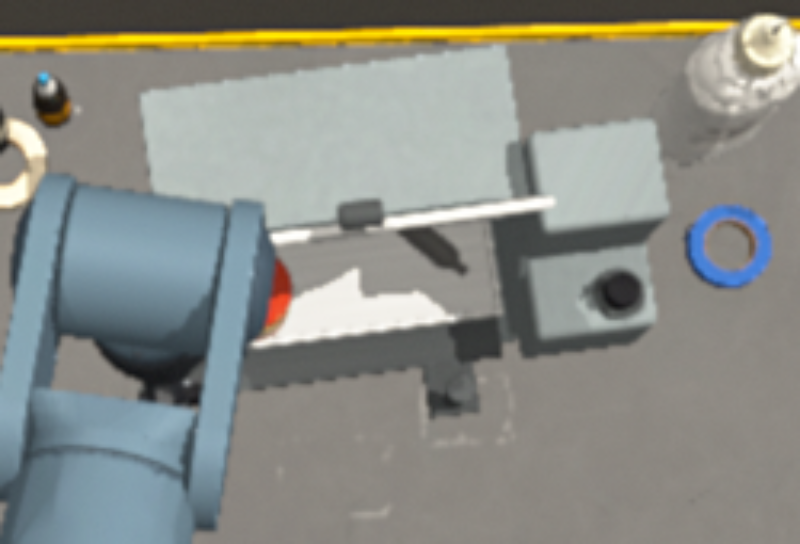

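View pics/s28b.png

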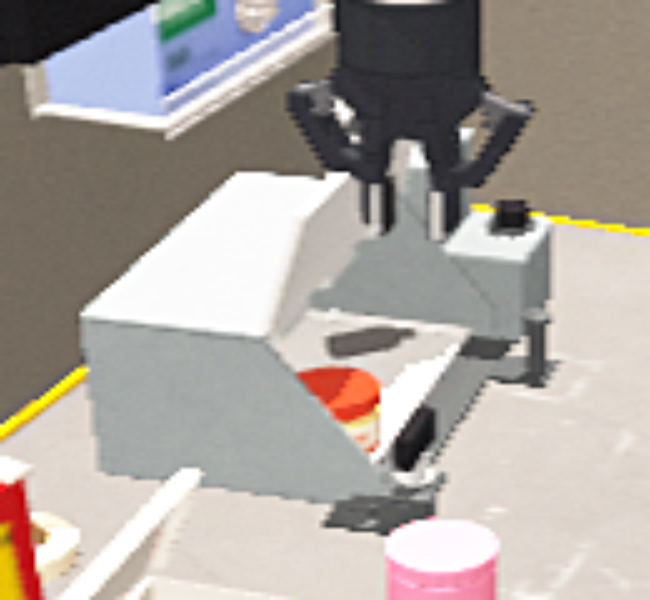

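```bash
python3 -m creep '-0.025 -0.01 0 0 0 -0.17 -1;-0.055 -0.02 0 0 0 -0.34 -1;-0.09 -0.03 0 0 0 -0.51 -1;-0.125 -0.04 0 0 0 -0.68 -1;-0.16 -0.05 0 0 0 -0.85 -1;-0.195 -0.057 0 0 0 -1.02 -1;-0.23 -0.057 0 0 0 -1.19 -1;-0.265 -0.057 0 0 0 -1.36 -1;-0.3 -0.057 0 0 0 -1.5 -1;-0.316 -0.057 0 0 0 -1.58 -1'
python3 -m creep '0 0 0 0 0 0 -1;0 0 0 0 0 0 -1;0 0 0 0 0 0 -1'
python3 - <<'E'
from h import *
p=ctrl.grab_frame("wrist");cv2.imwrite("pics/w29.png",p["color"])
s=ctrl.get_state();M=R.from_quat(s["tcp_rot"]).as_matrix();print(s["tool_pos"],np.arctan2(M[1,0],M[0,0]),s["joint_positions"].round(2),rows((.6295,-.3105,.14)))
for d in ctrl.silhouettes(p,"stay_button")[:2]: print(d["score"],np.round(d["extent"]),at(p,*d["extent"][:2],.105,True))
E
```

```text
time: 48.88
tool_pos: [0.5306, -0.3017, 0.2451]
tcp_rot: [-0.053, 0.999, -0.0, -0.0]
contact_force: [-0.3, 0.7, -0.0]
opening: 0.0
time: 49.25
tool_pos: [0.5308, -0.2991, 0.2453]
tcp_rot: [-0.052, 0.999, 0.0, -0.0]
contact_force: [0.2, 0.8, -0.1]
opening: -0.003
[ 0.5308285  -0.29916442  0.24539062] -3.0369495813893703 [-0.7   0.14  1.65  0.    1.35 -2.37] [-0.09693488 -0.02157843  0.10540276]
```

View pics/w29.png

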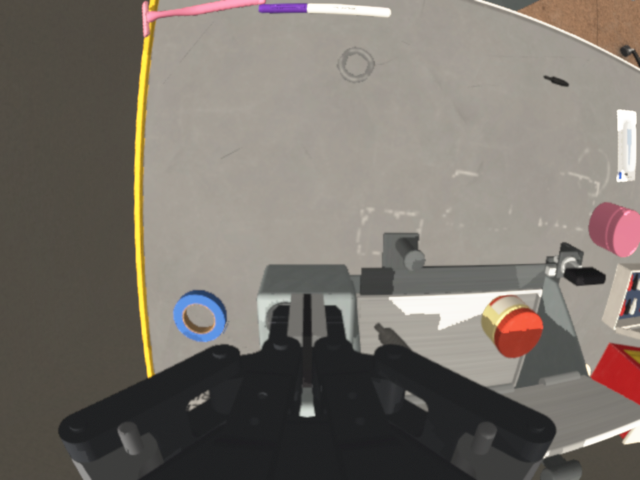

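```bash
python3 -m creep '-0.01 -0.003 0 0 -0.15 0 -1;-0.03 -0.008 0 0 -0.3 0 -1;-0.055 -0.013 0 0 -0.35 0 -1;-0.08 -0.018 0.03 0 -0.35 0 -1;-0.097 -0.0215 0.06 0 -0.35 0 -1;-0.097 -0.0215 0.095 0 -0.35 0 -1;-0.097 -0.0215 0.095 0 -0.35 0 -1;-0.097 -0.0215 0.095 0 -0.35 0 -1;-0.097 -0.0215 0.095 0 -0.35 0 -1'
python3 - <<'E'
from h import *
p=ctrl.grab_frame("wrist");cv2.imwrite("pics/w30.png",p["color"])
s=ctrl.get_state();M=R.from_quat(s["tcp_rot"]).as_matrix();print(s["tool_pos"],M.round(3),s["joint_positions"].round(2))
print(M.T@np.array([0,0,-.01]))
p=ctrl.grab_frame("side");cv2.imwrite("pics/s30.png",cv2.resize(p["color"][100:280,220:400],None,fx=4,fy=3.3))
p=ctrl.grab_frame("top");cv2.imwrite("pics/t30.png",cv2.resize(p["color"][90:260,300:550],None,fx=3.2,fy=3.2))
E
```

```text
time: 50.48
tool_pos: [0.6303, -0.312, 0.1529]
tcp_rot: [-0.051, 0.983, 0.008, 0.175]
contact_force: [-0.5, -0.1, 0.1]
opening: 0.0
[ 0.63021333 -0.31195438  0.1526879 ] [[-0.933 -0.104  0.344]
 [-0.098  0.995  0.034]
 [-0.345 -0.003 -0.939]] [-0.71  0.3   1.68  0.31  0.94 -2.54]
[3.45184714e-03 2.50943335e-05 9.38531415e-03]
```

View pics/w30.png

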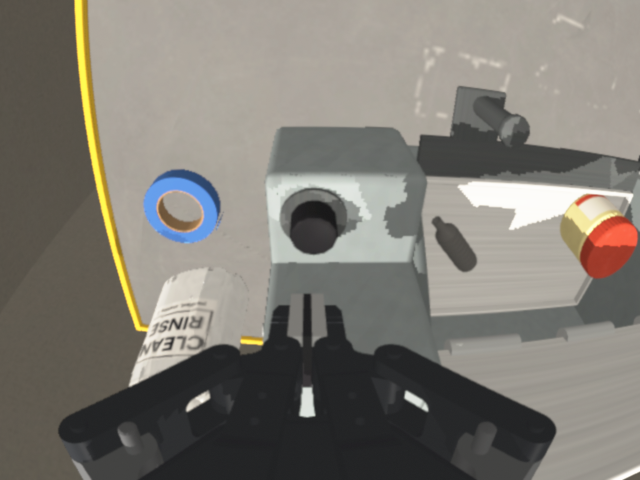

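View pics/s30.png

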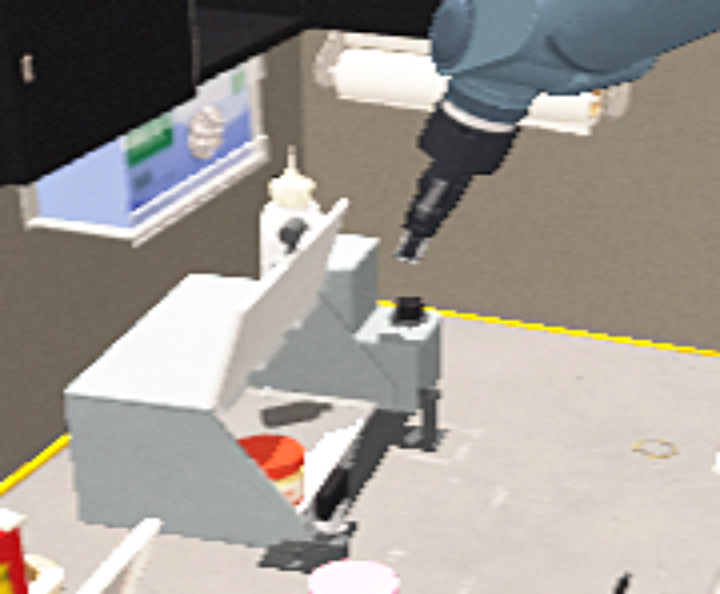

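View pics/t30.png

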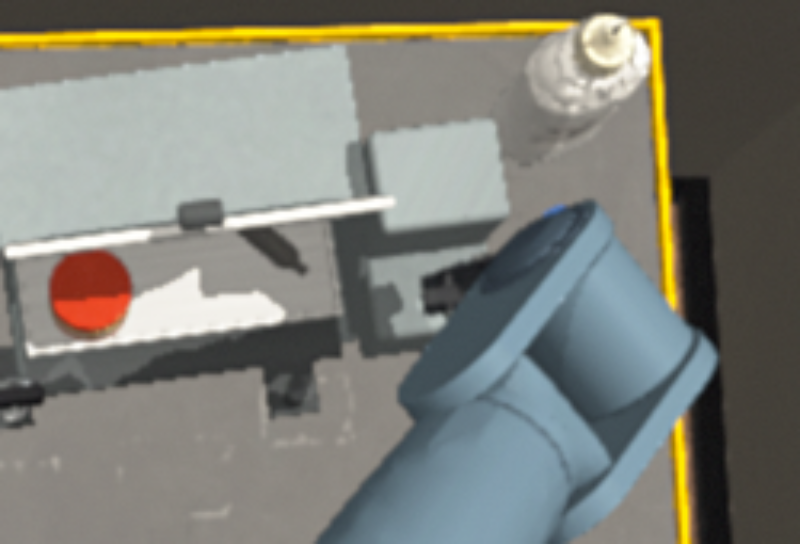

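Run:
```python
from h import *
p=ctrl.grab_frame("wrist")
print(at(p,314,230,.105,True),ctrl.get_state()["tool_pos"],ctrl.get_state()["contact_force"])
```

```text
[ 0.6188484  -0.30939049  0.105     ] [ 0.62975442 -0.31157511  0.15146638] [ 0.66725858  0.63801945 -0.0911747 ]
```

```bash
python3 -m creep '0.0069 0 0.0188 0 0 0 -1;0.0121 0 0.0329 0 0 0 -1;0.0155 0 0.0422 0 0 0 -1;0.0183 0 0.0498 0 0 0 -1;0.0204 0 0.0554 0 0 0 -1;0.0204 0 0.0554 0 0 0 -1;0.0204 0 0.0554 0 0 0 -1;0.0204 0 0.0554 0 0 0 -1'
python3 - <<'E'
from h import *
s=ctrl.get_state();print(s["tool_pos"],s["contact_force"])
p=ctrl.grab_frame("side");cv2.imwrite("pics/s31.png",cv2.resize(p["color"][100:280,220:400],None,fx=4,fy=3.3))
E
```

```text
time: 51.68
tool_pos: [0.6297, -0.3114, 0.0923]
tcp_rot: [-0.051, 0.983, 0.009, 0.174]
contact_force: [-3.2, 1.9, 5.5]
opening: -0.003
[ 0.62973645 -0.31143735  0.09231757] [-3.17434661  1.89514049  5.4780238 ]
```

View pics/s31.png

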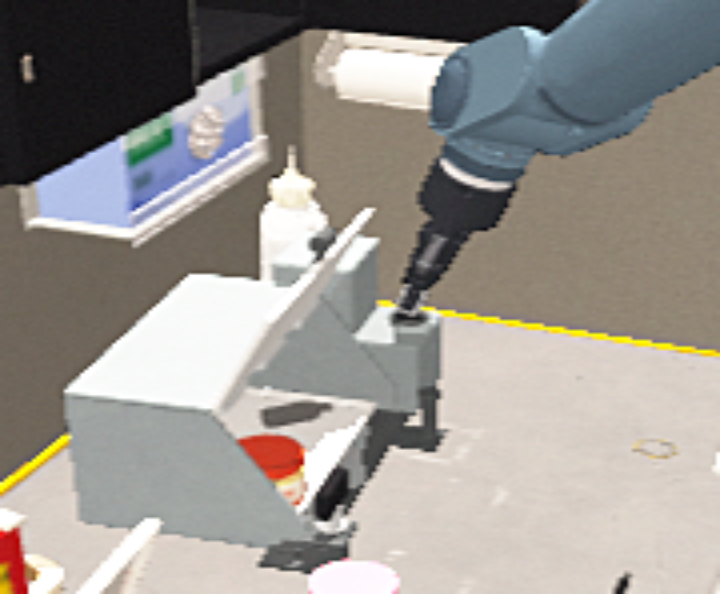

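```bash
python3 -m creep '0 0 0 0 0 0 -1;0 0 0 0 0 0 -1;0 0 0 0 0 0 -1;0 0 0 0 0 0 -1;0 0 0 0 0 0 -1;0 0 0 0 0 0 -1;0 0 0 0 0 0 -1'
python3 - <<'E'
from h import *
s=ctrl.get_state();print(s["tool_pos"],s["contact_force"])
p=ctrl.grab_frame("side");cv2.imwrite("pics/s32.png",cv2.resize(p["color"][100:280,220:400],None,fx=4,fy=3.3))
E
```

```text
time: 52.6
tool_pos: [0.6297, -0.3114, 0.0923]
tcp_rot: [-0.051, 0.983, 0.009, 0.174]
contact_force: [-3.7, 1.2, 5.6]
opening: -0.001
[ 0.62971821 -0.31142103  0.09228447] [-3.73962698  1.24650844  5.55255522]
```

View pics/s32.png

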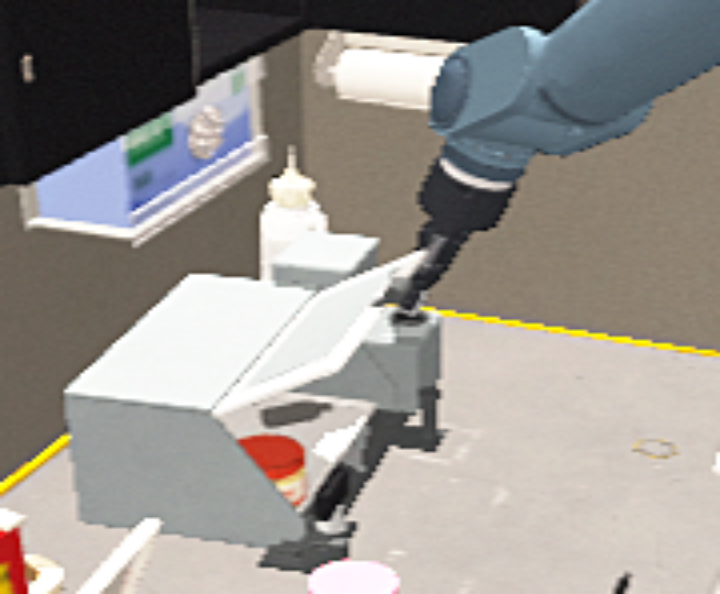

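```bash
python3 -m creep '0 0 0 0 0 0 -1;0 0 0 0 0 0 -1;0 0 0 0 0 0 -1;0 0 0 0 0 0 -1;0 0 0 0 0 0 -1;0 0 0 0 0 0 -1;-0.0069 0 -0.0188 0 0 0 -1;-0.017 0 -0.047 0 0 0 -1;-0.035 0 -0.094 0 0 0 -1;-0.052 0 -0.141 0 0 0 -1'
python3 -m creep '0 0 0 0 0 0 -1;0 0 0 0 0 0 -1;0 0 0 0 0 0 -1;0 0 0 0 0 0 -1;0 0 0 0 0 0 -1;0 0 0 0 0 0 -1;0 0 0 0 0 0 -1;0 0 0 0 0 0 -1;0 0 0 0 0 0 -1;0 0 0 0 0 0 -1'
python3 -m creep '0 0 0 0 0 0 -1;0 0 0 0 0 0 -1;0 0 0 0 0 0 -1;0 0 0 0 0 0 -1;0 0 0 0 0 0 -1;0 0 0 0 0 0 -1;0 0 0 0 0 0 -1;0 0 0 0 0 0 -1;0 0 0 0 0 0 -1;0 0 0 0 0 0 -1'
python3 - <<'E'
from h import *
s=ctrl.get_state();print(s["tool_pos"],s["contact_force"])
p=ctrl.grab_frame("side");cv2.imwrite("pics/s33.png",cv2.resize(p["color"][120:300,220:400],None,fx=4,fy=3.3))
p=ctrl.grab_frame("wrist");cv2.imwrite("pics/w33.png",p["color"])
p=ctrl.grab_frame("top");cv2.imwrite("pics/t33.png",p["color"])
E
```

```text
time: 53.9
tool_pos: [0.6297, -0.3113, 0.2439]
tcp_rot: [-0.051, 0.983, 0.009, 0.174]
contact_force: [0.2, -0.9, 0.8]
opening: 0.003
time: 55.15
tool_pos: [0.6298, -0.3112, 0.2416]
tcp_rot: [-0.051, 0.983, 0.009, 0.174]
contact_force: [0.2, 0.3, -0.2]
opening: 0.001
time: 56.4
tool_pos: [0.6298, -0.3112, 0.2416]
tcp_rot: [-0.051, 0.983, 0.009, 0.174]
contact_force: [0.0, -0.6, 0.2]
opening: 0.003
[ 0.62976893 -0.31124756  0.24157673] [ 0.01935383 -0.56199524  0.18591404]
```

View pics/s33.png

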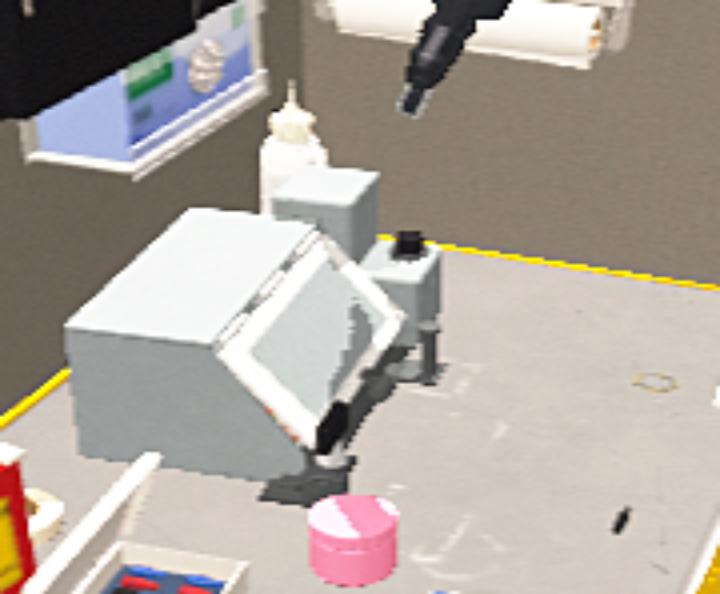

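View pics/w33.png

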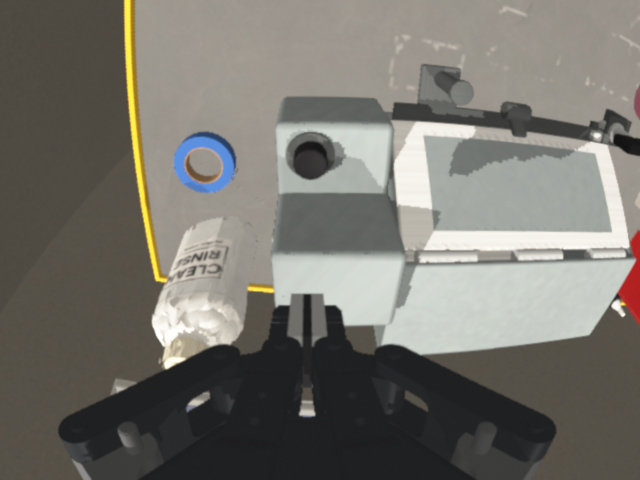

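View pics/t33.png

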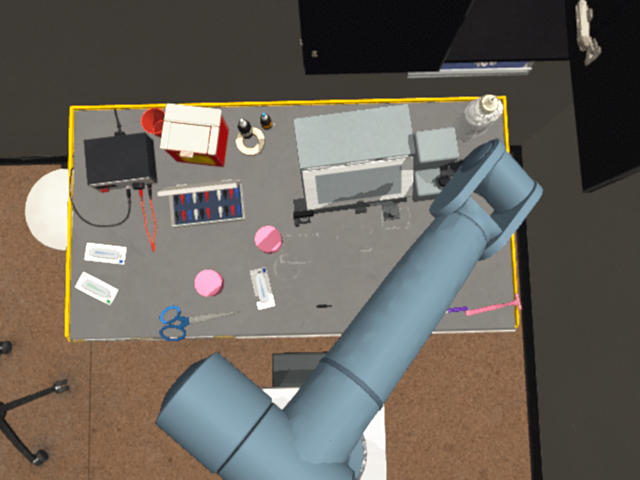

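Run:
```python
import cv2,numpy as np
from h import *
a=cv2.imread("pics/top0.png");b=ctrl.grab_frame("top")["color"]
cv2.imwrite("pics/cmp.png",cv2.resize(np.hstack([a[150:230,285:425],b[150:230,285:425]]),None,fx=2.8,fy=4))
d=cv2.absdiff(a,b)[150:230,285:425].max(2);print((d>40).sum())
c=cv2.imread("pics/side0.png");e=ctrl.grab_frame("side")["color"];f=cv2.absdiff(c,e)[180:270,235:350].max(2);print((f>40).sum(),np.argwhere(f>40)[:20])
cv2.imwrite("pics/cmp2.png",cv2.resize(np.hstack([c[175:280,230:350],e[175:280,230:350]]),None,fx=3.2,fy=4))
```

```text
543
275 [[30 73]
 [32 74]
 [33 73]
 [33 74]
 [34 73]
 [34 74]
 [34 75]
 [35 72]
 [35 73]
 [35 74]
 [35 75]
 [35 76]
 [36 72]
 [36 73]
 [36 74]
 [36 75]
 [36 76]
 [37 74]
 [37 75]
 [37 76]]
```

View pics/cmp.png

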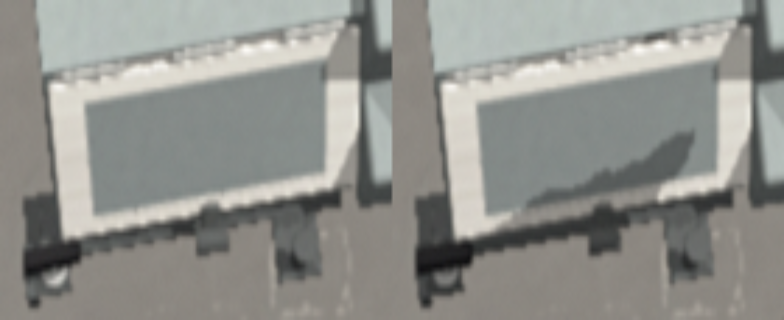

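View pics/cmp2.png

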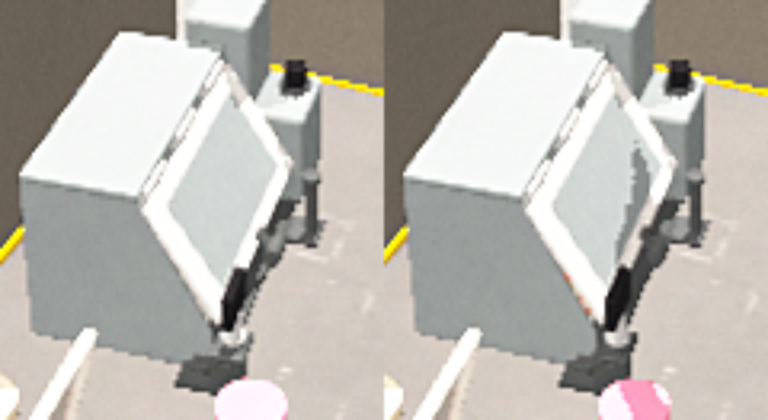

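```bash
python3 -c "
from plant import ctrl
print(ctrl.close_job())"
```

```text
the job is handed in; nothing more can be done
None
```

The job was handed in at about 56 s of robot time. I lifted the door onto its stay, slackened the knob and pulled the tray fully out. The grip tube and the red-lidded jar went onto the tray floor. Then I pushed the tray to its stop, tightened the knob and pressed the button until the door sank.

- **What was present:** I found only two things to stow, one grip and `jar_tall`. The networks showed no believable sign of `jar_low` or a second grip. I did not settle whether the grip is the dark or the pale one; the dark class scored higher. Both pink jars match the red one in size, so I left them alone as look-alikes.
- **Last checks:** In the final top and side pictures the door, tray post and knob match the start pictures; the arm's shadow is the main difference. Before the door closed, the jar stood upright and the grip lay flat inside the rim. The fingers were clear of everything, with no contact force. The needle packet and tape roll had not moved. The arm hid part of the marker in the last top view, but it was in place in earlier pictures.
- **Checks that disagreed:** Early wrist pictures, taken while the arm was still settling, were about 10 mm off the top camera and agreed once it was still. The networks also gave a few false, mostly low-scoring hits that I ignored.

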